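# Fetch the tack tin from behind the bench supplies

## Robot

A 7-joint arm with a two-finger parallel gripper is mounted at the origin on the work surface. World frame = base frame: x ahead of the robot, y to its left, z up, the work surface at z = 0. Lengths are in m, angles in rad, forces in N, time in s.
With the tool pointing down it reaches from about 0.35 to 0.9 m from the base axis. Payload 8.1 kg.
Tool frame: the origin (TCP) lies at the very end of the fingers, on their centre line; the grasp point (between the pads) lies 19 mm behind it; z points along the fingers, y is the line along which they close (so a half turn about z gives the same grasp; the last joint's range is limited). The gripper opens to 92 mm and grips with 3 to 60 N. Pads are 19 mm wide; open, the fingers measure 130 mm over their backs; the gripper's body (75 mm by 190 mm) begins 47 mm behind the grasp point.
Start: joints at [-1.363, 0.434, 0.025, 1.573, -0.012, 1.134, -0.075], TCP at [0.191, 0.595, 0.227] pointing down, gripper open.
Joint ranges: [-2.62, 2.62], [-0.44, 2.09], [-1.27, 1.32], [0.08, 2.57], [-1.32, 4.46], [0.12, 2], [-2.74, 2.74]. Speed limits (rad/s): [2.22, 2.22, 3.01, 3.01, 3.14, 3.14, 3.14].

## Interface

Orientations are given as a rotation vector (axis times angle).
In Python, from cell import arm gives the robot as it stands.
- The arm moves only by the shell command python3 -m pendant 'ROWS' [FORCE]. ROWS is a JSON object of lists of equal length, an entry for each row: "slide": the shift along the tool's x, y, z in units of 0.3 m (1.0 is 0.3 m), a list of three; "dr": the turn, a rotation vector about the tool's x, y, z in units of 0.12 rad (1.0 is 0.12 rad), a list of three; "claw": the opening, from 0 (shut) to 1 (fully open). In form: {"slide": [[tx, ty, tz], ...], "dr": [[ax, ay, az], ...], "claw": [claw, ...]}. A call has 1 to 10 rows; each row shifts and turns the commanded pose from where the row before left it, along the tool's axes as they then stand; what a row does not reach is not made up. A row lasts 1/10 s, in which the tool goes at most 50 mm and 8.59 degrees, less where a joint would pass 70% of its speed; a pose out of reach is approached as far as the arm can. A call with a number of a shift or a turn outside -1 to 1 is refused whole. A call with a gripper value outside its range is refused whole. The fingers move at their own pace and stop on an object; FORCE is the grip in N (left out, the last holds). Time passes only in rows, so rows that do not move let the fingers close. It gives the time, the measured TCP pose, the force, the opening and the grip force at its end, in the units of the state.
- arm.observe(): the state, without advancing time (a new reading comes with each control period).
- arm.get_image(name): name is "scene" or "top" or "wrist"; returns the picture (480x640x3 uint8, red, green, blue); there is no depth.
- arm.calibration(name): a dict with "K" (3x3 intrinsics, pixels), "dist" ([k1, k2, p1, p2, k3] as OpenCV has them; the pictures are not rectified), "xyz" and "orientation" of the camera in the world. Camera axes: x right, y up, looking along -z (the intrinsics and any distortion apply to the point x, -y, -z); pixel columns grow to the right and rows downward; lengths in m; the calibration is good to about 2 mm. A picture is of the moment at which its call begins: read the wrist's pose just before it. calibration takes no time and is no camera call; for the wrist camera it gives the pose at the moment of the call.
- arm.sign_off(): hands the job in; it is judged then, once.
The state is a dict: "clock": time; "joints": joint angles; "dq": joint speeds; "joint_efforts": joint torques, N m; "position": TCP position; "ee_rot": TCP orientation; "force": force on the tool from outside, world axes, zero at the start; "ft_torque": the same for the moment, N m; "width": opening from 0.0 (shut) to 1.0 (fully open); "gripper_force": force on a finger pad.
Only numpy, scipy, OpenCV 4.12 (cv2) and the standard library are available. Lean on these libraries where they do the work, as an engineer would, in place of code of your own. Each camera call takes 0.05 s, during which the arm holds its last target. There are 200 camera calls.

## Task

In the plywood caddy the squat tack tin stands behind a row of three tall containers. Move all three over to the shallow grey tray and stand them in it, only then fetch the tack tin and set it on the middle of the round cork mat, and after that put each of the three back upright on the very spot in the caddy that it came from. Tip nothing over, and leave the screwdriver and the brush mug alone.

Things in the scene. Friction and masses are not known exactly. Their poses are not given: they have to be found in the camera images.
- caddy: low open plywood box, fixed to the bench: 150 (its x) x 235 (its y) x 20 mm high outside, walls and floor 6 mm thick. Origin: centre of its underside, on the bench; z up. The three tall containers stand in a row along its y, on its -x half (about x = -30 mm, at y about -68, 0 and +68 mm, in any order); the tack tin stands behind them on its +x half, only a few mm away from the row.
- side_tray: shallow open grey plastic tray, fixed, empty at the start: 150 (its x) x 235 (its y) x 14 mm high outside, walls and floor 5 mm thick. Origin: centre of its underside, on the bench; z up. It has room for the three tall containers in a row along its y.
- cork_mat: round cork mat, fixed: 90 mm across, 5 mm thick. Origin: centre of its underside, on the bench; z up.
- glue_bottle: white plastic glue bottle, round: 46 mm across up to 95 mm, then a shoulder and a thin pointed nozzle up to 130 mm; about 0.22 kg. Origin: centre of its base; z up.
- square_tin: rectangular bare steel tin: 48 (its x) x 40 (its y) x 105 mm high, with a black screw cap 24 mm across on top up to 120 mm; about 0.3 kg. Origin: centre of its base; z up, its x within 10 degrees of the caddy's x at the start.
- spray_can: round aluminium spray can: 44 mm across up to 105 mm, with a narrower black cap (32 mm across) up to 131 mm; about 0.28 kg. Origin: centre of its base; z up.
- tack_tin: squat round lidded tin, steel with a brass lid: 52 mm across, lid 54 mm across from 33 mm to the top at 45 mm; about 0.18 kg. Origin: centre of its base; z up.
- screwdriver: screwdriver lying on the bench beyond the work, 180 mm long along its x. A bystander.
- brush_mug: white mug 76 mm across, 85 mm high, with brushes standing up to 164 mm. Origin: centre of its base. A bystander.
There are look-alikes about, which are no part of the job. What is shaped like the spray_can but orange is not meant. Leave any orange look-alike of the square_tin alone.

How it is judged:
On the way, in this order (a step that is already met when the one before it is completed fails the run):
1. all three tall containers stand in the grey tray while the tack tin is still in its place (within 30 mm) (x of glue_bottle in the frame of side_tray between -0.06 and 0.06 m and y of glue_bottle in the frame of side_tray between -0.105 and 0.105 m and z of each of glue_bottle, square_tin, spray_can in the frame of side_tray below 0.009 m and angle between each of glue_bottle, square_tin, spray_can's own z axis and vertical below 0.12 rad and linear speed of each of glue_bottle, square_tin, spray_can below 0.03 m/s and x of square_tin in the frame of side_tray between -0.06 and 0.06 m and y of square_tin in the frame of side_tray between -0.105 and 0.105 m and x of spray_can in the frame of side_tray between -0.06 and 0.06 m and y of spray_can in the frame of side_tray between -0.105 and 0.105 m and distance of tack_tin from where it was at the start of the episode below 0.03 m), for 0.2 s.
2. the tack tin stands on the middle of the cork mat (within 15 mm) with the three still in the grey tray (horizontal distance between tack_tin and cork_mat below 0.015 m and z of tack_tin in the frame of cork_mat below 0.009 m and angle between each of tack_tin, glue_bottle, square_tin, spray_can's own z axis and vertical below 0.12 rad and linear speed of each of tack_tin, glue_bottle, square_tin, spray_can below 0.03 m/s and x of glue_bottle in the frame of side_tray between -0.06 and 0.06 m and y of glue_bottle in the frame of side_tray between -0.105 and 0.105 m and z of each of glue_bottle, square_tin, spray_can in the frame of side_tray below 0.009 m and x of square_tin in the frame of side_tray between -0.06 and 0.06 m and y of square_tin in the frame of side_tray between -0.105 and 0.105 m and x of spray_can in the frame of side_tray between -0.06 and 0.06 m and y of spray_can in the frame of side_tray between -0.105 and 0.105 m), for 0.2 s.
At the end, for the whole second after the job is handed in: The tack tin stands upright on the cork mat, its centre within 15 mm of the mat's, and the glue bottle, the square tin and the spray can each stand upright in the caddy within 15 mm of where they stood at the start, all at rest (horizontal distance between tack_tin and cork_mat below 0.015 m and z of tack_tin in the frame of cork_mat below 0.009 m and angle between each of tack_tin, glue_bottle, square_tin, spray_can's own z axis and vertical below 0.12 rad and linear speed of tack_tin below 0.03 m/s and distance of each of glue_bottle, square_tin, spray_can from where it was at the start of the episode below 0.015 m and linear speed of each of glue_bottle, square_tin, spray_can below 0.02 m/s); the robot touches nothing.
It fails at once if a container or the tack tin is tipped over (more than 40 degrees) (angle between any of glue_bottle, square_tin, spray_can, tack_tin's own z axis and vertical above 0.7 rad).
It fails at once if a bystander (screwdriver, brush mug) is moved by more than 30 mm (distance of any of screwdriver, brush_mug from where it was at the start of the episode above 0.03 m).
It also fails if it takes over 150 s, if anything falls off the work surface, if the arm or the gripper's body presses on something with over 40 N, if the wrist force passes 120 N, or if a joint passes its speed limit or range.

## Working session

There is one attempt and no reset: what is moved stays moved. The work goes in short steps, Python scripts to look and compute and a shell command to move; the robot and the scene stay as the last step left them, time stands still between calls to the robot, and variables do not carry over. Pictures are saved under pics/ and viewed, at most 14 in all, crops included, and the job is handed in when it is done.

```bash
ls; mkdir -p pics
python3 - <<'E'
from cell import arm
import cv2
s=arm.observe();print(s)
for n in ("scene","top"):
    cv2.imwrite(f"pics/{n}0.png",arm.get_image(n)[:,:,::-1]); print(n,arm.calibration(n))
print(arm.calibration("wrist"))
E
```

```text
pics
{'clock': 0.0, 'joints': array([-1.36256739,  0.43521155,  0.02497899,  1.57412185, -0.01164276,
        1.13397803, -0.0750999 ]), 'dq': array([ 1.59471764e-03, -1.59005979e-03,  3.17812786e-05,  7.43058632e-04,
        9.52129201e-04, -4.30172064e-04, -2.37143845e-04]), 'joint_efforts': array([-9.75532712e-04, -6.67847729e+01,  9.84297283e-01, -3.14459002e+01,
       -6.05623866e-02,  4.30508377e-02,  1.81289406e-04]), 'position': array([0.19104113, 0.59454122, 0.22594255]), 'ee_rot': array([-4.86409519e-01, -3.10356874e+00,  2.46214785e-03]), 'force': array([-0.32477876, -0.13577524, -0.53778974]), 'ft_torque': array([-0.029249  , -0.00822053, -0.02004854]), 'gripper_force': 0.0, 'width': 1.0033082670111069}
scene {'K': array([[464.72102386,   0.        , 317.61205337],
       [  0.        , 464.72102386, 249.36181359],
       [  0.        ,   0.        ,   1.        ]]), 'dist': array([-0.00671257,  0.        ,  0.        ,  0.        ,  0.        ]), 'xyz': array([ 1.11481329, -0.18605203,  0.66102471]), 'orientation': array([0.6653664 , 0.50645283, 1.19159308])}
top {'K': array([[441.49041438,   0.        , 318.58143906],
       [  0.        , 441.49041438, 236.25431665],
       [  0.        ,   0.        ,   1.        ]]), 'dist': array([-0.07048758,  0.        ,  0.        ,  0.        ,  0.        ]), 'xyz': array([ 0.30332852, -0.01650512,  0.95968113]), 'orientation': array([ 0.16582362, -0.16095927, -1.51444053])}
{'K': array([[403.74741498,   0.        , 318.05905983],
       [  0.        , 403.74741498, 235.40456391],
       [  0.        ,   0.        ,   1.        ]]), 'dist': array([0.00966038, 0.        , 0.        , 0.        , 0.        ]), 'xyz': array([0.11863231, 0.6188121 , 0.38388956]), 'orientation': array([-0.24814754, -0.17958398,  1.25143589])}
```

View pics/scene0.png

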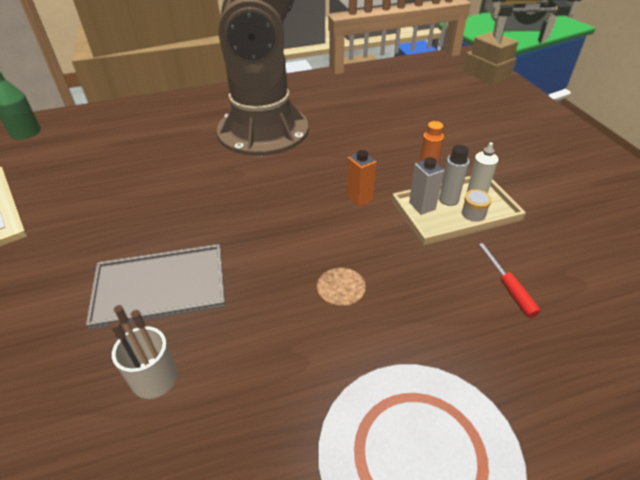

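View pics/top0.png

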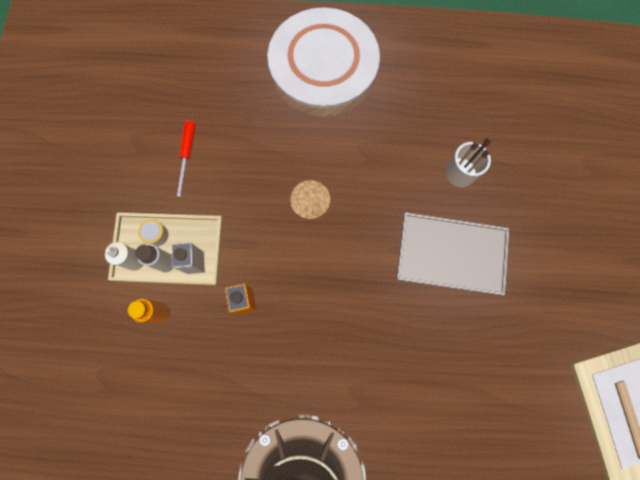

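The scene view shows the caddy at right (460,208) with, left to right, the square tin (427,187), spray can (455,175) and glue bottle (483,172), and the tack tin in front (476,205). The mat is at (341,286), the tray at (160,284) and the mug at (145,360). The orange look-alikes are at (432,145) and (361,180). In the top view the caddy is at (165,248), the mat at (310,200) and the tray at (454,254).

```bash
cat > h.py <<'E'
import cv2, numpy as np
from scipy.spatial.transform import Rotation as R
from cell import arm
def ray(cal,uv):
    p=cv2.undistortPoints(np.array(uv,float).reshape(-1,1,2),cal["K"],cal["dist"]).reshape(-1,2)
    d=np.c_[p[:,0],-p[:,1],-np.ones(len(p))]@R.from_rotvec(cal["orientation"]).as_matrix().T
    return np.array(cal["xyz"]),d
def plane(cal,uv,z):
    o,d=ray(cal,uv); return o+d*((z-o[2])/d[:,2])[:,None]
def tri(c1,u1,c2,u2):
    o1,d1=ray(c1,u1);o2,d2=ray(c2,u2);d1=d1[0];d2=d2[0]
    t=np.linalg.lstsq(np.c_[d1,-d2],o2-o1,rcond=None)[0]
    a=o1+d1*t[0];b=o2+d2*t[1];return (a+b)/2,np.linalg.norm(a-b)
def blobs(mask,roi,amin=20):
    m=np.zeros_like(mask);x0,y0,x1,y1=roi;m[y0:y1,x0:x1]=mask[y0:y1,x0:x1]
    cs,_=cv2.findContours(m,cv2.RETR_EXTERNAL,cv2.CHAIN_APPROX_NONE)
    return sorted([c for c in cs if cv2.contourArea(c)>=amin],key=cv2.contourArea,reverse=True)
E
python3 - <<'E'
from h import *
T=cv2.imread("pics/top0.png");S=cv2.imread("pics/scene0.png")
cT,cS=arm.calibration("top"),arm.calibration("scene")
a=cv2.resize(T[195:335,90:270],None,fx=4,fy=4,interpolation=cv2.INTER_CUBIC)
b=cv2.resize(S[110:250,330:530],None,fx=4,fy=4,interpolation=cv2.INTER_CUBIC)
cv2.imwrite("pics/topc.png",a);cv2.imwrite("pics/scenec.png",b)
hT,hS=cv2.cvtColor(T,cv2.COLOR_BGR2HSV),cv2.cvtColor(S,cv2.COLOR_BGR2HSV)
for n,h,pts in (("T",hT,[(165,275),(310,200),(450,250),(151,232),(147,253),(182,254),(117,252)]),("S",hS,[(430,230),(341,286),(160,284),(476,198),(459,153),(430,163),(490,150)])):
    for p in pts: print(n,p,h[p[1],p[0]])
E
```

```text
T (165, 275) [ 21  62 232]
T (310, 200) [ 15 105 200]
T (450, 250) [  9  17 196]
T (151, 232) [120  16 208]
T (147, 253) [15 60 94]
T (182, 254) [13 68 97]
T (117, 252) [ 13  31 132]
S (430, 230) [ 24  72 229]
S (341, 286) [ 14 111 214]
S (160, 284) [ 16  27 182]
S (476, 198) [111  12 216]
S (459, 153) [14 62 62]
S (430, 163) [ 5 48 64]
S (490, 150) [ 21  40 183]
```

View pics/topc.png

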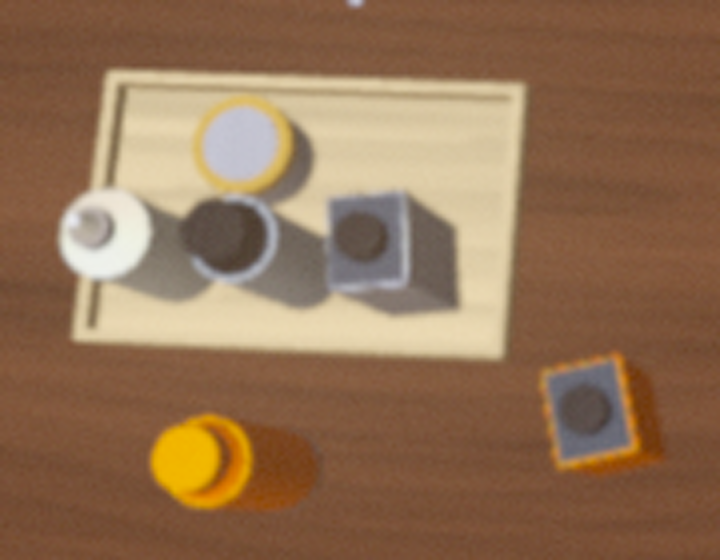

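View pics/scenec.png

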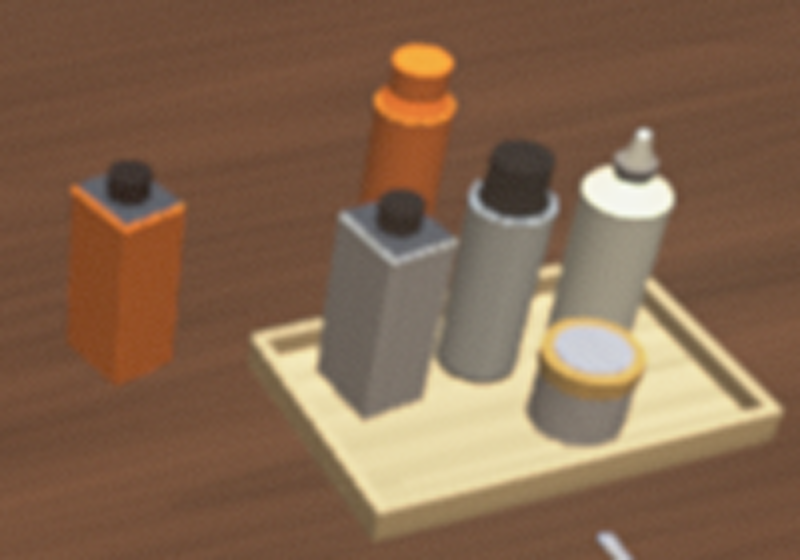

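Enlarged (4x crops). In the top crop, the tack lid is at (243,145), the glue nozzle tip about (88,222), the spray cap top about (212,233) and the square tin's cap at (361,237). In the scene crop, the tack lid is at (593,348), the nozzle tip at (643,133), the spray cap top at (522,155) and the tin cap top at (402,200).

Run:
```python
from h import *
np.set_printoptions(precision=4,suppress=True)
T=cv2.imread("pics/top0.png");S=cv2.imread("pics/scene0.png")
cT,cS=arm.calibration("top"),arm.calibration("scene")
ct=lambda u,v:[(90+(u+.5)/4-.5,195+(v+.5)/4-.5)]
cs=lambda u,v:[(330+(u+.5)/4-.5,110+(v+.5)/4-.5)]
for n,a,b in (("glue tip",(88,222),(643,133)),("spray cap",(210,232),(522,155)),("tin cap",(361,237),(402,199)),("tack",(243,145),(593,348)),("tin c1",(407,190),(458,240)),("tin c2",(328,197),(397+65,262-60)),("tin c3",(410,285),(397-57,215)),
  ("caddy A",(109,72),(780,412)),("caddy B",(525,86),(380,520)),("caddy C",(502,357),(255,342)),("orange can cap",(187,460),(422,62)),("orange tin cap",(585,411),(130,172))):
    print(n,*tri(cT,ct(*a),cS,cs(*b)))
hT,hS=[cv2.cvtColor(i,cv2.COLOR_BGR2HSV) for i in (T,S)]
for n,lo,hi,r1,r2 in (("mat",(8,80,150),(22,180,255),(280,170,340,230),(305,260,375,310)),("tray",(0,0,125),(30,48,255),(390,205,515,300),(80,240,230,325))):
    out=[]
    for h,r in ((hT,r1),(hS,r2)):
        c=blobs(cv2.inRange(h,lo,hi),r)[0]
        out.append(c); 
    ctr=[cv2.fitEllipse(c)[0] if n=="mat" else None for c in out]
    if n=="mat":
        print(n,tri(cT,[ctr[0]],cS,[ctr[1]])); 
        for c,cc,k in zip(out,(cT,cS),"TS"):
            P=plane(cc,c[:,0],.005)[:,:2];print(cv2.minEnclosingCircle(P.astype(np.float32)))
    else:
        for c,cc in zip(out,(cT,cS)):
            P=plane(cc,c[:,0],.014)[:,:2];r=cv2.minAreaRect((P*1000).astype(np.float32));print(n,r,cv2.boxPoints(r).tolist())
```

```text
glue tip [0.4318 0.3885 0.1372] 0.004647067810703297
spray cap [0.4288 0.3247 0.1368] 0.0019949609083066474
tin cap [0.4323 0.2559 0.127 ] 0.0008844224155250252
tack [0.4898 0.3492 0.0523] 0.00011162393846680661
tin c1 [0.4642 0.2536 0.1195] 0.03226756588797746
tin c2 [0.4511 0.2751 0.1323] 0.0061970935616327116
tin c3 [0.4125 0.2344 0.1094] 0.0001529257604954834
caddy A [0.5338 0.4435 0.0196] 0.0017463246287965045
caddy B [0.5384 0.2096 0.0154] 0.0007714656564854495
caddy C [0.3884 0.2082 0.0154] 0.0001496672957230045
orange can cap [0.3213 0.3253 0.13  ] 0.0007260585613444169
orange tin cap [0.3556 0.1413 0.1193] 0.00026338651794732614
mat (array([0.5912, 0.0148, 0.0031]), np.float64(0.0018838195885891372))
((0.5915605425834656, 0.015714356675744057), 0.04596063122153282)
((0.5916118621826172, 0.014852160587906837), 0.04669623076915741)
tray ((481.8280029296875, -305.707275390625), (237.0276641845703, 153.1187286376953), 84.21672821044922) [[393.7161865234375, -415.9033203125], [546.0555419921875, -431.33245849609375], [569.9398193359375, -195.51123046875], [417.6004638671875, -180.08209228515625]]
tray ((482.5677795410156, -307.9812316894531), (236.20166015625, 151.96299743652344), 84.21321105957031) [[395.06573486328125, -417.8192443847656], [546.25439453125, -433.1412048339844], [570.06982421875, -198.14321899414062], [418.88116455078125, -182.82125854492188]]
```

Triangulated heights fit the text: 137, 137, 127 and 52 mm on the 6 mm caddy floor. The caddy centre is about (0.461,0.326), yaw about 1°. The tray is at (0.482,-0.307), yaw -5.8°, and the mat at (0.5915,0.015). I'll raise and turn the tool so that it closes along world x, then move over the caddy.

```bash
cat >> h.py <<'E'
def go(x,y,z,phi=0.0):
    "remaining slide (tool axes) and dr (units) to TCP (x,y,z), closing axis at angle phi from world x"
    s=arm.observe();M=R.from_rotvec(s["ee_rot"]).as_matrix()
    c,n=np.cos(phi),np.sin(phi);G=np.array([[-n,c,0],[c,n,0],[0,0,-1]]).T
    print("t",round(s["clock"],2),"pos",s["position"].round(4),"slide",(M.T@(np.array([x,y,z])-s["position"])/.3).round(4),"dr",(R.from_matrix(M.T@G).as_rotvec()/.12).round(3),"F",s["force"].round(1),"w",round(s["width"],3))
E
python3 -m pendant '{"slide":[[0,0,-0.1],[0,0,-0.1],[0,0,-0.1],[0,0,-0.05],[0,0,0],[0,0,0],[0,0,0],[0,0,0],[0,0,0],[0,0,0]],"dr":[[0,0,1],[0,0,1],[0,0,1],[0,0,1],[0,0,1],[0,0,1],[0,0,1],[0,0,1],[0,0,1],[0,0,1]],"claw":[1,1,1,1,1,1,1,1,1,1]}' 30
python3 -c "
from h import *
go(.45,.26,.33); go(.45,.26,.33,.02)
print(arm.observe()['joints'].round(2))"
```

```text
clock: 1.1
position: [0.191, 0.5948, 0.3312]
ee_rot: [2.159, 2.281, -0.001]
force: [-0.3, 0.0, 0.2]
width: 1.001
gripper_force: 0.0
t 1.1 pos [0.191  0.5948 0.3312] slide [-1.1619  0.8005  0.005 ] dr [-0.002  0.008  0.459] F [-0.3  0.   0.2] w 1.001
t 1.1 pos [0.191  0.5948 0.3312] slide [-1.1619  0.8005  0.005 ] dr [-0.002  0.008  0.292] F [-0.3  0.   0.2] w 1.001
[-1.54  0.38  0.28  1.42 -0.1   1.36 -1.2 ]
```

```bash
python3 -m pendant '{"slide":[[0,0,0],[-0.12,0.08,0],[-0.12,0.08,0],[-0.12,0.08,0],[-0.12,0.08,0],[-0.12,0.08,0],[-0.12,0.08,0],[-0.12,0.08,0],[-0.12,0.08,0],[-0.12,0.08,0]],"dr":[[0,0,0.3],[0,0,0],[0,0,0],[0,0,0],[0,0,0],[0,0,0],[0,0,0],[0,0,0],[0,0,0],[0,0,0]],"claw":[1,1,1,1,1,1,1,1,1,1]}'
python3 -m pendant '{"slide":[[-0.06,0.05,0],[0,0,0],[0,0,0]],"dr":[[0,0,0],[0,0,0],[0,0,0]],"claw":[1,1,1]}'
python3 - <<'E'
from h import *
import json
go(.45,.26,.33,.02)
c=arm.calibration("wrist");cv2.imwrite("pics/w1.png",arm.get_image("wrist")[:,:,::-1]);np.save("w1.npy",c,allow_pickle=True)
print(c["xyz"],R.from_rotvec(c["orientation"]).as_matrix().round(3))
print(arm.observe()['joints'].round(2))
E
```

```text
clock: 2.1
position: [0.4154, 0.2746, 0.3316]
ee_rot: [-2.194, -2.248, 0.0]
force: [-0.2, 0.0, -0.3]
width: 1.004
gripper_force: 0.0
clock: 2.4
position: [0.4301, 0.2586, 0.3315]
ee_rot: [-2.196, -2.246, 0.001]
force: [-0.8, 1.2, 0.7]
width: 1.003
gripper_force: 0.0
t 2.4 pos [0.4301 0.2586 0.3315] slide [0.0033 0.0663 0.005 ] dr [-0.005  0.     0.024] F [-0.8  1.2  0.7] w 1.003
[0.42886032 0.33562663 0.48936648] [[ 1.    -0.023 -0.005]
 [ 0.023  0.959  0.283]
 [-0.001 -0.283  0.959]]
[-1.07  0.15  0.49  1.73 -0.08  1.28 -0.53]
```

View pics/w1.png

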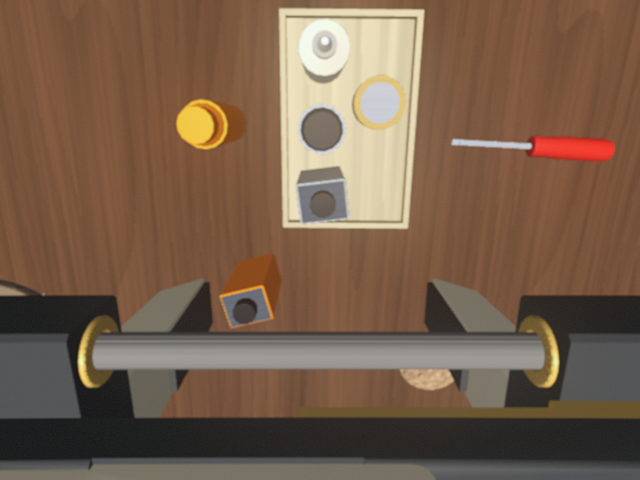

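The wrist view shows the whole caddy: glue nozzle at (325,42), spray cap (322,130), tin cap (323,204), tack lid (380,102), caddy corners (280,10), (423,10), (283,227), (408,227). I'll take a second wrist position and triangulate from masks.

```bash
python3 -m pendant '{"slide":[[0.1,0.1,0],[0.1,0.1,0],[0,0,0],[0,0,0]],"dr":[[0,0,0],[0,0,0],[0,0,0],[0,0,0]],"claw":[1,1,1,1]}'
python3 - <<'E'
from h import *
np.set_printoptions(precision=4,suppress=True)
c2=arm.calibration("wrist");I2=arm.get_image("wrist")[:,:,::-1].copy();cv2.imwrite("pics/w2.png",I2)
c1=np.load("w1.npy",allow_pickle=True).item();I1=cv2.imread("pics/w1.png")
M={}
for k,(I,c) in {"1":(I1,c1),"2":(I2,c2)}.items():
    h=cv2.cvtColor(I,cv2.COLOR_BGR2HSV)
    P=lambda p,z:cv2.projectPoints(np.array([p+(z,)],float)@np.eye(3),*[v for v in cam(c)],c["K"],c["dist"])[0].ravel()
    def cam(c):
        Q=np.diag([1,-1,-1.])@R.from_rotvec(c["orientation"]).as_matrix().T
        return cv2.Rodrigues(Q)[0],-Q@c["xyz"]
    def roi(p,z,w): u,v=P(p,z); return [int(max(0,t)) for t in (u-w,v-w,u+w,v+w)]
    r={}
    dark=cv2.inRange(h,(0,0,0),(180,255,90))
    for n,p,z,w in (("spraycap",(.4288,.3247),.137,24),("tincap",(.4323,.2559),.126,17)):
        b=blobs(dark,roi(p,z,w)); r[n]=cv2.minEnclosingCircle(b[0]) if b else None
    b=blobs(cv2.inRange(h,(0,0,180),(180,60,255)) ,roi((.432,.391),.101,32))
    r["glue"]=cv2.minEnclosingCircle(b[0])
    b=blobs(cv2.inRange(h,(15,90,120),(32,255,255)),roi((.49,.349),.051,36));r["tack"]=cv2.minEnclosingCircle(np.vstack(b))
    b=blobs(cv2.inRange(h,(14,30,140),(32,110,255)),(0,0,640,300),3000);q=cv2.minAreaRect(plane(c,b[0][:,0],.02)[:,:2].astype(np.float32)*1000);print("caddy",q)
    M[k]=r;print(k,r)
for n in M["1"]:
    if M["1"][n] and M["2"][n]: print(n,tri(c1,[M["1"][n][0]],c2,[M["2"][n][0]]))
for n,I in (("a",I1),("b",I2)): cv2.imwrite(f"pics/{n}.png",I[0:290,170:470])
cv2.imwrite("pics/ab.png",cv2.resize(np.hstack([I1[0:260,250:450],I2[0:260,180:380]]),None,fx=2,fy=2,interpolation=cv2.INTER_CUBIC))
np.save("w2.npy",c2,allow_pickle=True)
E
```

```text
clock: 2.85
position: [0.488, 0.3217, 0.3305]
ee_rot: [2.192, 2.251, -0.004]
force: [-0.7, -0.6, -0.3]
width: 1.001
gripper_force: 0.0
caddy ((459.6614074707031, 325.5357360839844), (157.94993591308594, 238.46359252929688), 0.9369209408760071)
1 {'spraycap': None, 'tincap': None, 'glue': ((322.5, 49.5), 44.54782485961914), 'tack': ((379.0, 102.0), 27.203041076660156)}
caddy ((455.9518127441406, 330.457763671875), (166.46482849121094, 248.9765625), 0.8799953460693359)
2 {'spraycap': None, 'tincap': ((261.0, 265.0), 13.038504600524902), 'glue': ((259.0, 122.5), 44.19568634033203), 'tack': ((322.0299072265625, 162.218994140625), 24.958467483520508)}
glue (array([0.4313, 0.3917, 0.1017]), np.float64(0.0007451114073427415))
tack (array([0.4912, 0.3512, 0.0488]), np.float64(0.00023755719581934143))
```

View pics/ab.png

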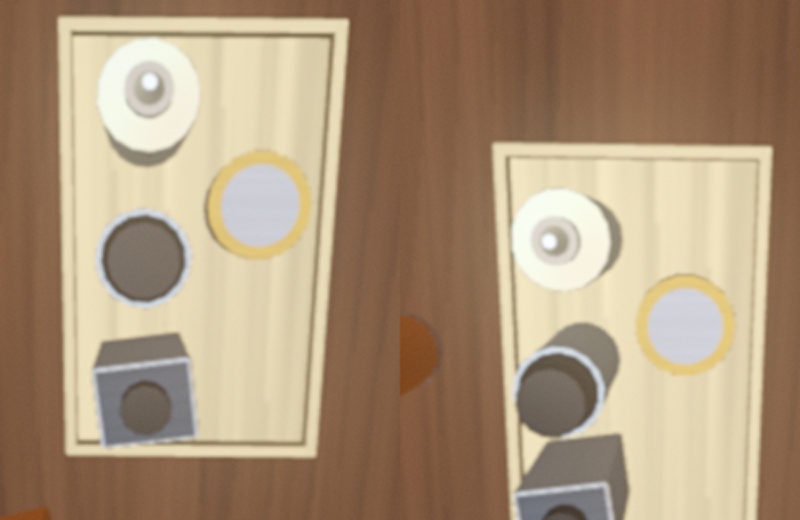

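The 2x crops show (view 1 | view 2): glue shoulder (149,95)|(162,240), spray rim (144,258)|(160,392), tin top quad (95,374), (188,358), (197,435), (103,446). The glue blob picked up wood, so I'll measure these again with tighter masks.

Run:
```python
from h import *
np.set_printoptions(precision=4,suppress=True)
c=[np.load(f"w{i}.npy",allow_pickle=True).item() for i in (1,2)];I=[cv2.imread(f"pics/w{i}.png") for i in (1,2)]
h=[cv2.cvtColor(i,cv2.COLOR_BGR2HSV) for i in I]
print([h[0][p[::-1]] for p in ((310,47),(302,115),(323,190),(345,212),(322,130),(322,203))],[h[1][p[::-1]] for p in ((245,120),(239,190),(261,263))])
def en(i,lo,hi,r):
    b=blobs(cv2.inRange(h[i],lo,hi),r,4); b=np.vstack(b); return cv2.minEnclosingCircle(b),len(b)
for n,lo,hi,r1,r2 in (("glue",(15,8,215),(45,34,255),(294,12,354,80),(231,88,290,150)),("spray",(95,5,120),(135,90,255),(294,100,350,158),(230,165,290,225))):
    e=[en(0,lo,hi,r1),en(1,lo,hi,r2)];print(n,e,tri(c[0],[e[0][0][0]],c[1],[e[1][0][0]]))
f=lambda a:[(a[0]/2,a[1]/2)]
for n,a,b in (("glue",(324.25,47.25),(260.75,119.75)),("spray",(321.75,128.8),(259.9,195.9)),("tinTL",(297.2,186.7),(238.2,245.5)),("tinTR",(343.8,178.8),(284.5,241.8))):
    print(n,tri(c[0],[a],c[1],[b]))
q=plane(c[0],[(297.2,186.7),(343.8,178.8),(348.2,217.2),(301.2,222.7)],.111)[:,:2];print(q,q.mean(0),np.linalg.norm(q-np.roll(q,1,0),axis=1),[np.degrees(np.arctan2(*(q[j]-q[i])[::-1])) for i,j in ((0,1),(3,2),(3,0),(2,1))])
for z,uv in ((.126,(323,203.9)),): print("tincap",plane(c[0],[uv],z))
```

```text
[array([ 42,  13, 249], dtype=uint8), array([ 24,   6, 219], dtype=uint8), array([ 12,  25, 103], dtype=uint8), array([126,  10, 133], dtype=uint8), array([ 16,  48, 123], dtype=uint8), array([ 14,  50, 107], dtype=uint8)] [array([ 30,  12, 235], dtype=uint8), array([106,  15, 182], dtype=uint8), array([13, 45, 90], dtype=uint8)]
glue [(((323.70001220703125, 46.5), 28.084609985351562), 151), (((259.71661376953125, 119.33879089355469), 26.21398162841797), 141)] (array([0.4321, 0.3944, 0.1013]), np.float64(0.0002757832030638068))
spray [(((321.2825012207031, 128.7183837890625), 23.828065872192383), 132), (((258.76922607421875, 195.23077392578125), 22.736696243286133), 166)] (array([0.4315, 0.325 , 0.1095]), np.float64(0.00021509090943882555))
glue (array([0.4327, 0.394 , 0.0991]), np.float64(0.00043622767826296817))
spray (array([0.4323, 0.3246, 0.1094]), np.float64(0.0006293577571856595))
tinTL (array([0.409 , 0.2702, 0.0992]), np.float64(0.0018014728613292437))
tinTR (array([0.455 , 0.2785, 0.1049]), np.float64(0.0018865531239270494))
[[0.4102 0.2716]
 [0.4539 0.28  ]
 [0.4597 0.2431]
 [0.4144 0.2366]] [0.4345 0.2578] [0.0352 0.0445 0.0374 0.0457] [np.float64(11.00303029585631), np.float64(8.233227414877028), np.float64(96.80247578508151), np.float64(98.8880734890657)]
tincap [[0.4348 0.2588 0.126 ]]
```

Glue (0.432,0.394), spray (0.432,0.325), tin (0.4345,0.258, yaw about 9°), tack (0.491,0.351); shoulder heights of 0.101 and 0.1095 agree with the text. I'll start with the glue bottle.

Run:
```python
from h import *
go(.432,.394,.13,.02)
cT,cS=arm.calibration("top"),arm.calibration("scene")
print(plane(cT,[(489,142),(470,160)],.16),plane(cS,[(119,312),(137,315)],.16))
```

```text
t 2.9 pos [0.4879 0.3207 0.3311] slide [ 0.2496 -0.1794  0.6703] dr [-0.009  0.009  0.045] F [ 0.4 -0.3 -0.6] w 1.001
[[ 0.67988806 -0.33561356  0.16      ]
 [ 0.63960468 -0.29629472  0.16      ]] [[ 0.66580404 -0.33453921  0.16      ]
 [ 0.67864053 -0.31133158  0.16      ]]
```

```bash
python3 -m pendant '{"slide":[[0.125,-0.09,0],[0.125,-0.09,0],[0,0,0.13],[0,0,0.13],[0,0,0.13],[0,0,0.13],[0,0,0.13],[0,0,0.02],[0,0,0],[0,0,0]],"dr":[[0,0,0.04],[0,0,0],[0,0,0],[0,0,0],[0,0,0],[0,0,0],[0,0,0],[0,0,0],[0,0,0],[0,0,0]],"claw":[1,1,1,1,1,1,1,1,1,1]}'
python3 -c "
from h import *
go(.432,.394,.077,.02)"
```

```text
clock: 3.9
position: [0.434, 0.3946, 0.133]
ee_rot: [-2.2, -2.242, -0.005]
force: [-0.1, 1.0, -0.3]
width: 1.002
gripper_force: 0.0
t 3.9 pos [0.434  0.3946 0.133 ] slide [-0.0024 -0.0072  0.1866] dr [ 0.016 -0.019 -0.008] F [-0.1  1.  -0.3] w 1.002
```

```bash
python3 -m pendant '{"slide":[[0,-0.006,0.05],[0,0,0.05],[0,0,0.05],[0,0,0.036],[0,0,0],[0,0,0],[0,0,0],[0,0,0],[0,0,0],[0,0,0]],"dr":[[0,0,0],[0,0,0],[0,0,0],[0,0,0],[0,0,0],[0,0,0],[0,0,0],[0,0,0],[0,0,0],[0,0,0]],"claw":[1,1,1,1,1,0,0,0,0,0]}' 25
python3 -c "
from h import *
go(.432,.394,.077,.02)"
```

```text
clock: 4.9
position: [0.4315, 0.394, 0.0752]
ee_rot: [-2.2, -2.243, -0.001]
force: [0.1, -0.4, -0.0]
width: 0.612
gripper_force: 0.0
t 4.9 pos [0.4315 0.394  0.0752] slide [ 0.0001  0.0017 -0.0061] dr [ 0.002 -0.002 -0.007] F [ 0.1 -0.4 -0. ] w 0.612
```

```bash
python3 -m pendant '{"slide":[[0,0,0],[0,0,0],[0,0,0],[0,0,0],[0,0,-0.05],[0,0,-0.1],[0,0,-0.14],[0,0,-0.14],[0,0,-0.14],[0,0,0]],"dr":[[0,0,0],[0,0,0],[0,0,0],[0,0,0],[0,0,0],[0,0,0],[0,0,0],[0,0,0],[0,0,0],[0,0,0]],"claw":[0,0,0,0,0,0,0,0,0,0]}' 25
python3 -c "
from h import *
go(.460,-.375,.10,.02)"
```

```text
clock: 5.9
position: [0.4338, 0.3955, 0.2515]
ee_rot: [-2.2, -2.242, -0.014]
force: [0.1, 0.2, -1.7]
width: 0.496
gripper_force: 25.0
t 5.9 pos [0.4338 0.3955 0.2515] slide [-2.573   0.0361  0.4879] dr [ 0.051 -0.057 -0.01 ] F [ 0.1  0.2 -1.7] w 0.496
```

```bash
python3 -m pendant '{"slide":[[-0.05,0.004,0],[-0.1,0.004,0],[-0.13,0.004,0],[-0.14,0.004,0],[-0.14,0.004,0],[-0.14,0.004,0],[-0.14,0.004,0],[-0.14,0.004,0],[-0.14,0.004,0],[-0.14,0.004,0]],"dr":[[0,0,0],[0,0,0],[0,0,0],[0,0,0],[0,0,0],[0,0,0],[0,0,0],[0,0,0],[0,0,0],[0,0,0]],"claw":[0,0,0,0,0,0,0,0,0,0]}'
python3 -m pendant '{"slide":[[-0.14,0,0],[-0.14,0,0],[-0.14,0,0],[-0.14,0,0],[-0.14,0,0],[-0.14,0,0],[-0.14,0,0],[-0.14,0,0],[-0.1,0,0],[-0.07,0,0]],"dr":[[0,0,0],[0,0,0],[0,0,0],[0,0,0],[0,0,0],[0,0,0],[0,0,0],[0,0,0],[0,0,0],[0,0,0]],"claw":[0,0,0,0,0,0,0,0,0,0]}'
python3 -c "
from h import *
go(.460,-.375,.10,.02)"
```

```text
clock: 6.9
position: [0.4485, 0.0136, 0.2442]
ee_rot: [-2.199, -2.241, 0.004]
force: [0.7, -0.1, -1.7]
width: 0.495
gripper_force: 25.0
clock: 7.9
position: [0.4552, -0.3732, 0.2438]
ee_rot: [-2.202, -2.236, 0.003]
force: [0.4, -0.2, -2.3]
width: 0.494
gripper_force: 25.0
t 7.9 pos [ 0.4552 -0.3732  0.2438] slide [-0.0068  0.0178  0.4792] dr [-0.031 -0.007 -0.037] F [ 0.4 -0.2 -2.3] w 0.494
```

```bash
python3 -m pendant '{"slide":[[-0.006,0.016,0.05],[0,0,0.1],[0,0,0.12],[0,0,0.11],[0,0,0.07],[0,0,0.03],[0,0,0],[0,0,0],[0,0,0],[0,0,0]],"dr":[[0,0,0],[0,0,0],[0,0,0],[0,0,0],[0,0,0],[0,0,0],[0,0,0],[0,0,0],[0,0,0],[0,0,0]],"claw":[0,0,0,0,0,0,0,0,0,0]}'
python3 -c "
from h import *
go(.460,-.375,.0757,.02)"
```

```text
clock: 8.9
position: [0.4634, -0.3728, 0.1029]
ee_rot: [2.199, 2.241, 0.001]
force: [-0.8, -0.6, -2.3]
width: 0.499
gripper_force: 25.0
t 8.9 pos [ 0.4634 -0.3728  0.1029] slide [-0.007  -0.0116  0.0908] dr [ 0.013  0.007 -0.006] F [-0.8 -0.6 -2.3] w 0.499
```

```bash
python3 -m pendant '{"slide":[[0,-0.01,0.03],[0,0,0.03],[0,0,0.02],[0,0,0.01],[0,0,0],[0,0,0]],"dr":[[0,0,0],[0,0,0],[0,0,0],[0,0,0],[0,0,0],[0,0,0]],"claw":[0,0,0,0,0,0]}'
python3 -c "
from h import *
go(.460,-.375,.0747,.02)"
```

```text
clock: 9.5
position: [0.4599, -0.3726, 0.0748]
ee_rot: [-2.2, -2.242, 0.0]
force: [-0.5, -0.4, -2.2]
width: 0.496
gripper_force: 25.0
t 9.5 pos [ 0.4599 -0.3726  0.0748] slide [-0.008   0.0003  0.0004] dr [-0.001  0.001 -0.008] F [-0.5 -0.4 -2.2] w 0.496
```

```bash
python3 -m pendant '{"slide":[[0,0,0],[0,0,0],[0,0,0],[0,0,0],[0,0,0],[0,0,0],[0,0,-0.06],[0,0,-0.14],[0,0,-0.14],[0,0,-0.14]],"dr":[[0,0,0],[0,0,0],[0,0,0],[0,0,0],[0,0,0],[0,0,0],[0,0,0],[0,0,0],[0,0,0],[0,0,0]],"claw":[1,1,1,1,1,1,1,1,1,1]}'
python3 -m pendant '{"slide":[[0.05,0,-0.08],[0.1,-0.01,0],[0.14,-0.01,0],[0.14,-0.01,0],[0.14,-0.01,0],[0.14,-0.01,0],[0.14,-0.01,0],[0.14,-0.01,0],[0.14,-0.01,0],[0.14,-0.01,0]],"dr":[[0,0,0],[0,0,0],[0,0,0],[0,0,0],[0,0,0],[0,0,0],[0,0,0],[0,0,0],[0,0,0],[0,0,0]],"claw":[1,1,1,1,1,1,1,1,1,1]}'
python3 -m pendant '{"slide":[[0.14,0,0],[0.14,0,0],[0.14,0,0],[0.14,0,0],[0.14,0,0],[0.14,0,0],[0.14,0,0],[0.07,0,0],[0,0,0],[0,0,0]],"dr":[[0,0,0],[0,0,0],[0,0,0],[0,0,0],[0,0,0],[0,0,0],[0,0,0],[0,0,0],[0,0,0],[0,0,0]],"claw":[1,1,1,1,1,1,1,1,1,1]}'
python3 -c "
from h import *
go(.432,.325,.077,.02)
cv2.imwrite('pics/top1.png',cv2.resize(arm.get_image('top')[195:315,380:530,::-1],None,fx=4,fy=4))"
```

```text
clock: 10.5
position: [0.4595, -0.3724, 0.2204]
ee_rot: [-2.2, -2.242, 0.001]
force: [1.2, -0.8, -0.5]
width: 1.0
gripper_force: 0.0
clock: 11.5
position: [0.4251, 0.0095, 0.2432]
ee_rot: [-2.2, -2.242, -0.002]
force: [0.0, 0.3, -0.9]
width: 1.001
gripper_force: 0.0
clock: 12.5
position: [0.4197, 0.322, 0.2427]
ee_rot: [2.2, 2.242, -0.001]
force: [0.3, -0.9, 0.7]
width: 1.002
gripper_force: 0.0
t 12.5 pos [0.4197 0.322  0.2427] slide [0.0099 0.0414 0.5523] dr [-0.002  0.009 -0.009] F [ 0.3 -0.9  0.7] w 1.002
```

View pics/top1.png

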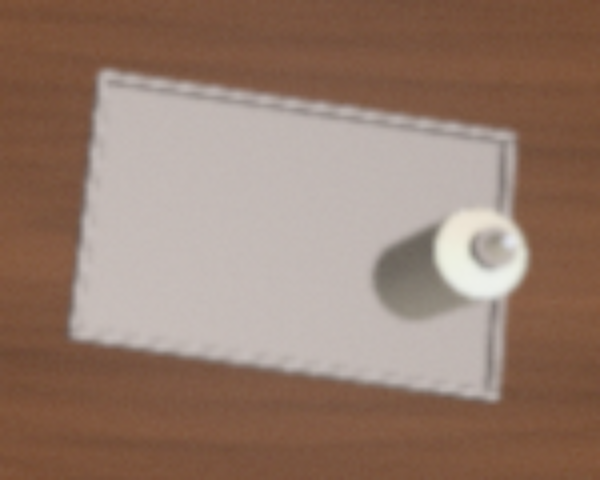

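The glue bottle stands upright in the tray near its right end: base about (412,285), shoulder (480,253) in the crop. Next is the spray can.

```bash
python3 -m pendant '{"slide":[[0.01,0.041,0],[0,0,0.1],[0,0,0.14],[0,0,0.1],[0,0,0.03],[0,0,0],[0,0,0],[0,0,0]],"dr":[[0,0,0],[0,0,0],[0,0,0],[0,0,0],[0,0,0],[0,0,0],[0,0,0],[0,0,0]],"claw":[1,1,1,1,1,1,1,1]}'
python3 -c "
from h import *
go(.432,.325,.077,.02)"
```

```text
clock: 13.35
position: [0.433, 0.3267, 0.1336]
ee_rot: [2.2, 2.242, 0.005]
force: [0.5, -0.2, 0.5]
width: 1.0
gripper_force: 0.0
t 13.35 pos [0.433  0.3267 0.1336] slide [-0.0059 -0.0039  0.1887] dr [ 0.018 -0.017 -0.01 ] F [ 0.5 -0.2  0.5] w 1.0
```

```bash
python3 -m pendant '{"slide":[[-0.003,-0.002,0.05],[0,0,0.05],[0,0,0.05],[0,0,0.036],[0,0,0],[0,0,0],[0,0,0],[0,0,0],[0,0,0],[0,0,0]],"dr":[[0,0,0],[0,0,0],[0,0,0],[0,0,0],[0,0,0],[0,0,0],[0,0,0],[0,0,0],[0,0,0],[0,0,0]],"claw":[1,1,1,1,1,0,0,0,0,0]}' 25
python3 -c "
from h import *
go(.432,.325,.077,.02)"
python3 -m pendant '{"slide":[[0,0,0],[0,0,0],[0,0,0],[0,0,0],[0,0,-0.05],[0,0,-0.1],[0,0,-0.14],[0,0,-0.14],[0,0,-0.14],[0,0,0]],"dr":[[0,0,0],[0,0,0],[0,0,0],[0,0,0],[0,0,0],[0,0,0],[0,0,0],[0,0,0],[0,0,0],[0,0,0]],"claw":[0,0,0,0,0,0,0,0,0,0]}' 25
python3 -c "
from h import *
go(.467,-.3045,.077,.02)"
```

```text
clock: 14.35
position: [0.4313, 0.3253, 0.0764]
ee_rot: [-2.2, -2.243, -0.001]
force: [0.5, 0.5, 0.0]
width: 0.615
gripper_force: 0.0
t 14.35 pos [0.4313 0.3253 0.0764] slide [-0.001   0.0022 -0.002 ] dr [ 0.002 -0.003 -0.007] F [0.5 0.5 0. ] w 0.615
clock: 15.35
position: [0.4336, 0.3266, 0.2523]
ee_rot: [-2.2, -2.242, -0.014]
force: [-0.7, 0.6, -3.2]
width: 0.471
gripper_force: 25.0
t 15.35 pos [0.4336 0.3266 0.2523] slide [-2.1089  0.0684  0.5718] dr [ 0.051 -0.051 -0.011] F [-0.7  0.6 -3.2] w 0.471
```

```bash
python3 -m pendant '{"slide":[[-0.05,0.01,0],[-0.1,0.01,0],[-0.13,0.01,0],[-0.14,0.01,0],[-0.14,0.01,0],[-0.14,0.01,0],[-0.14,0.01,0],[-0.14,0,0],[-0.14,0,0],[-0.14,0,0]],"dr":[[0,0,0],[0,0,0],[0,0,0],[0,0,0],[0,0,0],[0,0,0],[0,0,0],[0,0,0],[0,0,0],[0,0,0]],"claw":[0,0,0,0,0,0,0,0,0,0]}'
python3 -m pendant '{"slide":[[-0.14,0,0],[-0.14,0,0],[-0.14,0,0],[-0.14,0,0],[-0.13,0,0],[-0.1,0,0],[-0.06,0,0],[0,0,0],[0,0,0],[0,0,0]],"dr":[[0,0,0],[0,0,0],[0,0,0],[0,0,0],[0,0,0],[0,0,0],[0,0,0],[0,0,0],[0,0,0],[0,0,0]],"claw":[0,0,0,0,0,0,0,0,0,0]}'
python3 -c "
from h import *
go(.467,-.3045,.0762,.02)"
```

```text
clock: 16.35
position: [0.4574, -0.0548, 0.2455]
ee_rot: [-2.199, -2.241, 0.004]
force: [1.2, 0.1, -3.0]
width: 0.478
gripper_force: 25.0
clock: 17.35
position: [0.4638, -0.3061, 0.2461]
ee_rot: [-2.198, -2.242, 0.0]
force: [0.3, 0.1, -2.9]
width: 0.473
gripper_force: 25.0
t 17.35 pos [ 0.4638 -0.3061  0.2461] slide [0.0042 0.0117 0.5664] dr [-0.013 -0.013 -0.001] F [ 0.3  0.1 -2.9] w 0.473
```

```bash
python3 -m pendant '{"slide":[[0.004,0.01,0.05],[0,0,0.1],[0,0,0.12],[0,0,0.11],[0,0,0.07],[0,0,0.03],[0,0,0],[0,0,0],[0,0,0],[0,0,0]],"dr":[[0,0,0],[0,0,0],[0,0,0],[0,0,0],[0,0,0],[0,0,0],[0,0,0],[0,0,0],[0,0,0],[0,0,0]],"claw":[0,0,0,0,0,0,0,0,0,0]}'
python3 -c "
from h import *
go(.467,-.3045,.0762,.02)"
```

```text
clock: 18.35
position: [0.468, -0.3064, 0.1041]
ee_rot: [2.199, 2.242, 0.001]
force: [-0.5, 0.8, -2.2]
width: 0.477
gripper_force: 25.0
t 18.35 pos [ 0.468  -0.3064  0.1041] slide [ 0.0063 -0.0033  0.0931] dr [ 0.015  0.006 -0.006] F [-0.5  0.8 -2.2] w 0.477
```

```bash
python3 -m pendant '{"slide":[[0.004,0,0.03],[0,0,0.03],[0,0,0.02],[0,0,0.012],[0,0,0],[0,0,0]],"dr":[[0,0,0],[0,0,0],[0,0,0],[0,0,0],[0,0,0],[0,0,0]],"claw":[0,0,0,0,0,0]}'
python3 -c "
from h import *
go(.467,-.3045,.0762,.02)"
```

```text
clock: 18.95
position: [0.4672, -0.3049, 0.0753]
ee_rot: [-2.2, -2.242, 0.0]
force: [1.0, -0.1, -3.2]
width: 0.476
gripper_force: 25.0
t 18.95 pos [ 0.4672 -0.3049  0.0753] slide [ 0.0014 -0.0007 -0.003 ] dr [-0.002 -0.    -0.009] F [ 1.  -0.1 -3.2] w 0.476
```

```bash
python3 -m pendant '{"slide":[[0,0,0],[0,0,0],[0,0,0],[0,0,0],[0,0,0],[0,0,0],[0,0,-0.06],[0,0,-0.14],[0,0,-0.14],[0,0,-0.14]],"dr":[[0,0,0],[0,0,0],[0,0,0],[0,0,0],[0,0,0],[0,0,0],[0,0,0],[0,0,0],[0,0,0],[0,0,0]],"claw":[1,1,1,1,1,1,1,1,1,1]}'
python3 -m pendant '{"slide":[[0.05,0,-0.08],[0.1,-0.01,0],[0.14,-0.01,0],[0.14,-0.01,0],[0.14,-0.01,0],[0.14,-0.01,0],[0.14,-0.01,0],[0.14,-0.01,0],[0.14,-0.01,0],[0.14,-0.01,0]],"dr":[[0,0,0],[0,0,0],[0,0,0],[0,0,0],[0,0,0],[0,0,0],[0,0,0],[0,0,0],[0,0,0],[0,0,0]],"claw":[1,1,1,1,1,1,1,1,1,1]}'
python3 -m pendant '{"slide":[[0.14,0,0],[0.14,0,0],[0.14,0,0],[0.14,0,0],[0.07,0,0],[0,0,0],[0,0,0],[0,0,0],[0,0,0]],"dr":[[0,0,0],[0,0,0],[0,0,0],[0,0,0],[0,0,0],[0,0,-0.58],[0,0,-0.58],[0,0,0],[0,0,0]],"claw":[1,1,1,1,1,1,1,1,1]}'
python3 -c "
from h import *
go(.4345,.258,.074,.16)"
```

```text
clock: 19.95
position: [0.4668, -0.3048, 0.221]
ee_rot: [-2.2, -2.242, 0.001]
force: [1.2, 0.1, 0.3]
width: 0.997
gripper_force: 0.0
clock: 20.95
position: [0.4325, 0.0772, 0.2438]
ee_rot: [-2.2, -2.242, -0.001]
force: [1.1, 0.0, -0.3]
width: 1.005
gripper_force: 0.0
clock: 21.85
position: [0.4295, 0.264, 0.2436]
ee_rot: [-2.042, -2.387, -0.0]
force: [0.3, 0.8, -0.0]
width: 1.0
gripper_force: 0.0
t 21.85 pos [0.4295 0.264  0.2436] slide [-0.0222  0.0133  0.5653] dr [ 0.    -0.    -0.039] F [ 0.3  0.8 -0. ] w 1.0
```

```bash
python3 -m pendant '{"slide":[[-0.022,0.013,0],[0,0,0.1],[0,0,0.14],[0,0,0.1],[0,0,0.03],[0,0,0],[0,0,0],[0,0,0]],"dr":[[0,0,-0.04],[0,0,0],[0,0,0],[0,0,0],[0,0,0],[0,0,0],[0,0,0],[0,0,0]],"claw":[1,1,1,1,1,1,1,1]}'
python3 -m pendant '{"slide":[[-0.003,-0.003,0.05],[0,0,0.05],[0,0,0.05],[0,0,0.045],[0,0,0],[0,0,0],[0,0,0],[0,0,0],[0,0,0],[0,0,0]],"dr":[[0,0,0],[0,0,0],[0,0,0],[0,0,0],[0,0,0],[0,0,0],[0,0,0],[0,0,0],[0,0,0],[0,0,0]],"claw":[1,1,1,1,1,1,0,0,0,0]}' 25
python3 -c "
from h import *
go(.4345,.258,.074,.16)"
```

```text
clock: 22.65
position: [0.4354, 0.2591, 0.1341]
ee_rot: [2.033, 2.394, 0.004]
force: [-0.5, 0.5, 0.8]
width: 1.0
gripper_force: 0.0
clock: 23.65
position: [0.4337, 0.2577, 0.0743]
ee_rot: [2.033, 2.395, 0.001]
force: [-0.4, -1.3, -0.2]
width: 0.704
gripper_force: 0.0
t 23.65 pos [0.4337 0.2577 0.0743] slide [0.0004 0.0028 0.0012] dr [ 0.004 -0.003  0.027] F [-0.4 -1.3 -0.2] w 0.704
```

```bash
python3 -m pendant '{"slide":[[0,0,0],[0,0,0],[0,0,0],[0,0,0],[0,0,-0.05],[0,0,-0.1],[0,0,-0.14],[0,0,-0.14],[0,0,-0.14],[0,0,0]],"dr":[[0,0,0],[0,0,0],[0,0,0],[0,0,0],[0,0,0],[0,0,0],[0,0,0],[0,0,0],[0,0,0],[0,0,0]],"claw":[0,0,0,0,0,0,0,0,0,0]}' 25
python3 -m pendant '{"slide":[[-0.05,-0.008,0],[-0.1,-0.014,0],[-0.14,-0.014,0],[-0.14,-0.014,0],[-0.14,-0.014,0],[-0.14,-0.014,0],[-0.14,-0.014,0],[-0.14,-0.014,0],[-0.14,-0.014,0],[-0.14,-0.014,0]],"dr":[[0,0,0],[0,0,0],[0,0,0],[0,0,0],[0,0,0],[0,0,0],[0,0,0],[0,0,0],[0,0,0],[0,0,0]],"claw":[0,0,0,0,0,0,0,0,0,0]}'
python3 -c "
from h import *
go(.474,-.236,.074,.16)"
```

```text
clock: 24.65
position: [0.4359, 0.2587, 0.2498]
ee_rot: [2.033, 2.394, 0.013]
force: [0.8, -0.7, -2.3]
width: 0.524
gripper_force: 24.9
clock: 25.65
position: [0.4539, -0.1268, 0.2435]
ee_rot: [-2.032, -2.393, 0.002]
force: [0.7, 0.5, -3.1]
width: 0.522
gripper_force: 24.9
t 25.65 pos [ 0.4539 -0.1268  0.2435] slide [-0.3705  0.0087  0.5648] dr [-0.022 -0.006  0.023] F [ 0.7  0.5 -3.1] w 0.522
```

```bash
python3 -m pendant '{"slide":[[-0.13,0.005,0],[-0.11,0,0],[-0.08,0,0],[-0.03,0,0],[0,0,0.1],[0,0,0.12],[0,0,0.12],[0,0,0.08],[0,0,0.04],[0,0,0]],"dr":[[0,0,0],[0,0,0],[0,0,0],[0,0,0],[0,0,0],[0,0,0],[0,0,0],[0,0,0],[0,0,0],[0,0,0]],"claw":[0,0,0,0,0,0,0,0,0,0]}'
python3 -m pendant '{"slide":[[0,0,0],[0,0,0]],"dr":[[0,0,0],[0,0,0]],"claw":[0,0]}'
python3 -c "
from h import *
go(.474,-.236,.0738,.16)"
```

```text
clock: 26.65
position: [0.4727, -0.2273, 0.1053]
ee_rot: [-2.031, -2.392, 0.002]
force: [0.1, -0.3, -2.3]
width: 0.523
gripper_force: 24.9
clock: 26.85
position: [0.475, -0.2286, 0.1082]
ee_rot: [2.032, 2.394, 0.001]
force: [0.0, -1.0, -3.3]
width: 0.522
gripper_force: 24.9
t 26.85 pos [ 0.475  -0.2286  0.1082] slide [-0.0237 -0.0077  0.1147] dr [0.016 0.007 0.027] F [ 0.  -1.  -3.3] w 0.522
```

```bash
python3 -m pendant '{"slide":[[-0.02,-0.006,0.035],[0,0,0.035],[0,0,0.025],[0,0,0.015],[0,0,0],[0,0,0]],"dr":[[0,0,0],[0,0,0],[0,0,0],[0,0,0],[0,0,0],[0,0,0]],"claw":[0,0,0,0,0,0]}'
python3 -c "
from h import *
go(.474,-.236,.0738,.16)"
```

```text
clock: 27.45
position: [0.4734, -0.2345, 0.0738]
ee_rot: [-2.033, -2.395, 0.0]
force: [0.9, -0.0, -3.6]
width: 0.523
gripper_force: 24.9
t 27.45 pos [ 0.4734 -0.2345  0.0738] slide [-0.0053  0.0011  0.0001] dr [-0.002 -0.001  0.026] F [ 0.9 -0.  -3.6] w 0.523
```

```bash
python3 -m pendant '{"slide":[[0,0,0],[0,0,0],[0,0,0],[0,0,0],[0,0,0],[0,0,0],[0,0,-0.06],[0,0,-0.14],[0,0,-0.14],[0,0,-0.14]],"dr":[[0,0,0],[0,0,0],[0,0,0],[0,0,0],[0,0,0],[0,0,0],[0,0,0],[0,0,0],[0,0,0],[0,0,0]],"claw":[1,1,1,1,1,1,1,1,1,1]}'
python3 -m pendant '{"slide":[[0.05,0.01,-0.08],[0.1,0.02,0],[0.14,0.027,0],[0.14,0.027,0],[0.14,0.027,0],[0.14,0.027,0],[0.14,0.027,0],[0.14,0.027,0],[0.14,0.027,0],[0.14,0.027,0]],"dr":[[0,0,0],[0,0,0],[0,0,0],[0,0,0],[0,0,0],[0,0,0],[0,0,0],[0,0,0],[0,0,0],[0,0,0]],"claw":[1,1,1,1,1,1,1,1,1,1]}'
python3 -m pendant '{"slide":[[0.14,0.027,0],[0.14,0.027,0],[0.12,0.02,0],[0.1,0.02,0],[0.04,0,0],[0,0,0],[0,0,0]],"dr":[[0,0,0],[0,0,0],[0,0,0],[0,0,0],[0,0,0],[0,0,0],[0,0,0]],"claw":[1,1,1,1,1,1,1]}'
python3 -c "
from h import *
go(.491,.351,.028,.16)
a=arm.get_image('top')[185:315,90:530,::-1]
b=arm.get_image('wrist')[0:400,:,::-1];cv2.imwrite('pics/m1.png',cv2.resize(np.vstack([cv2.resize(a,(640,189)),b]),None,fx=1,fy=1))"
```

```text
clock: 28.45
position: [0.473, -0.2345, 0.2195]
ee_rot: [-2.033, -2.394, 0.001]
force: [0.9, 1.0, -0.7]
width: 1.001
gripper_force: 0.0
clock: 29.45
position: [0.4841, 0.1552, 0.2422]
ee_rot: [-2.033, -2.395, -0.001]
force: [0.0, -0.1, 0.4]
width: 0.999
gripper_force: 0.0
clock: 30.15
position: [0.4862, 0.3163, 0.242]
ee_rot: [2.034, 2.393, -0.001]
force: [-0.2, -0.4, 0.8]
width: 0.999
gripper_force: 0.0
t 30.15 pos [0.4862 0.3163 0.242 ] slide [0.1123 0.0347 0.7132] dr [-0.001  0.008  0.016] F [-0.2 -0.4  0.8] w 0.999
```

View pics/m1.png

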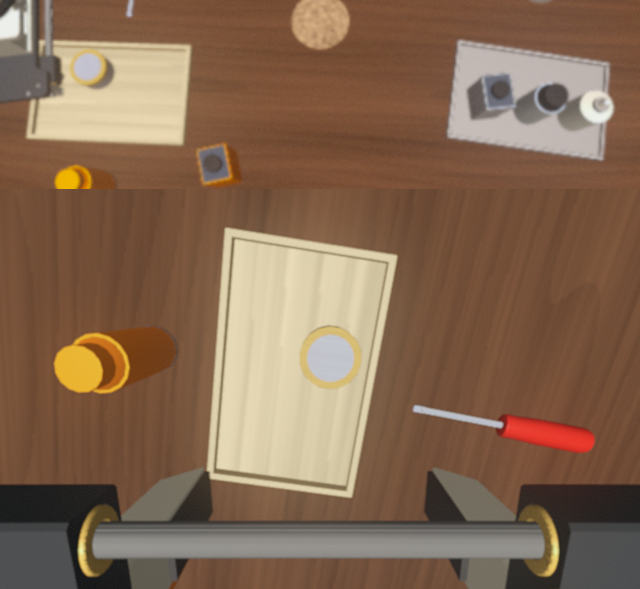

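All three stand upright in the tray (crop tops at (497,92), (550,97), (595,107)). The tack tin is alone in the caddy, untouched. I'll fetch it.

```bash
python3 -m pendant '{"slide":[[0.11,0.034,0],[0,0,0.1],[0,0,0.14],[0,0,0.14],[0,0,0.12],[0,0,0.06],[0,0,0.03],[0,0,0],[0,0,0]],"dr":[[0,0,0],[0,0,0],[0,0,0],[0,0,0],[0,0,0],[0,0,0],[0,0,0],[0,0,0],[0,0,0]],"claw":[1,1,1,1,1,1,1,1,1]}'
python3 -c "
from h import *
go(.491,.351,.028,.16)"
```

```text
clock: 31.15
position: [0.4916, 0.3519, 0.0662]
ee_rot: [2.034, 2.394, 0.003]
force: [-0.7, -1.1, 0.5]
width: 0.997
gripper_force: 0.0
t 31.15 pos [0.4916 0.3519 0.0662] slide [-0.0028 -0.0027  0.1275] dr [ 0.013 -0.006  0.018] F [-0.7 -1.1  0.5] w 0.997
```

```bash
python3 -m pendant '{"slide":[[0,0,0.04],[0,0,0.04],[0,0,0.03],[0,0,0.014],[0,0,0],[0,0,0],[0,0,0],[0,0,0],[0,0,0],[0,0,0]],"dr":[[0,0,0],[0,0,0],[0,0,0],[0,0,0],[0,0,0],[0,0,0],[0,0,0],[0,0,0],[0,0,0],[0,0,0]],"claw":[1,1,1,1,1,0,0,0,0,0]}' 25
python3 -m pendant '{"slide":[[0,0,0],[0,0,0],[0,0,0]],"dr":[[0,0,0],[0,0,0],[0,0,0]],"claw":[0,0,0]}' 25
python3 -c "
from h import *
go(.491,.351,.028,.16)"
```

```text
clock: 32.15
position: [0.4907, 0.3522, 0.028]
ee_rot: [2.033, 2.395, 0.001]
force: [-0.1, -0.5, 0.7]
width: 0.615
gripper_force: 0.0
clock: 32.45
position: [0.4907, 0.3522, 0.028]
ee_rot: [-2.033, -2.395, -0.0]
force: [-0.6, -0.4, 2.2]
width: 0.575
gripper_force: 25.0
t 32.45 pos [0.4907 0.3522 0.028 ] slide [-0.0041  0.0003 -0.0001] dr [ 0.001 -0.002  0.026] F [-0.6 -0.4  2.2] w 0.575
```

```bash
python3 -m pendant '{"slide":[[0,0,-0.05],[0,0,-0.1],[0,0,-0.12],[0,0,-0.1],[-0.05,0.01,0],[-0.1,0.02,0],[-0.14,0.02,0],[-0.14,0.02,0],[-0.14,0.02,0],[-0.14,0.02,0]],"dr":[[0,0,0],[0,0,0],[0,0,0],[0,0,0],[0,0,0],[0,0,0],[0,0,0],[0,0,0],[0,0,0],[0,0,0]],"claw":[0,0,0,0,0,0,0,0,0,0]}'
python3 -m pendant '{"slide":[[-0.14,0.02,0],[-0.13,0.02,0],[-0.1,0,0],[-0.06,0,0],[-0.02,0,0],[0,0,0],[0,0,0],[0,0,0]],"dr":[[0,0,0],[0,0,0],[0,0,0],[0,0,0],[0,0,0],[0,0,0],[0,0,0],[0,0,0]],"claw":[0,0,0,0,0,0,0,0]}'
python3 -c "
from h import *
go(.5915,.016,.027,.16)"
```

```text
clock: 33.45
position: [0.5576, 0.1449, 0.1388]
ee_rot: [-2.033, -2.394, 0.001]
force: [1.2, -0.4, -2.3]
width: 0.582
gripper_force: 25.0
clock: 34.25
position: [0.5913, 0.0179, 0.1386]
ee_rot: [-2.03, -2.397, -0.0]
force: [-1.1, 0.4, -2.2]
width: 0.58
gripper_force: 25.0
t 34.25 pos [0.5913 0.0179 0.1386] slide [-6.600e-03 -2.000e-04  3.721e-01] dr [-0.003 -0.007  0.045] F [-1.1  0.4 -2.2] w 0.58
```

```bash
python3 -m pendant '{"slide":[[-0.006,0,0.05],[0,0,0.08],[0,0,0.08],[0,0,0.07],[0,0,0.04],[0,0,0.025],[0,0,0.01],[0,0,0],[0,0,0],[0,0,0]],"dr":[[0,0,0],[0,0,0],[0,0,0],[0,0,0],[0,0,0],[0,0,0],[0,0,0],[0,0,0],[0,0,0],[0,0,0]],"claw":[0,0,0,0,0,0,0,0,0,0]}'
python3 -c "
from h import *
go(.5915,.016,.027,.16)"
```

```text
clock: 35.25
position: [0.5924, 0.0143, 0.0331]
ee_rot: [2.033, 2.394, 0.002]
force: [-0.5, -0.1, -2.5]
width: 0.583
gripper_force: 25.0
t 35.25 pos [0.5924 0.0143 0.0331] slide [ 0.0061 -0.0021  0.0203] dr [ 0.011 -0.     0.026] F [-0.5 -0.1 -2.5] w 0.583
```

```bash
python3 -m pendant '{"slide":[[0.003,0,0.012],[0,0,0.008],[0,0,0],[0,0,0]],"dr":[[0,0,0],[0,0,0],[0,0,0],[0,0,0]],"claw":[0,0,0,0]}'
python3 -c "
from h import *
go(.5915,.016,.027,.16)"
```

```text
clock: 35.65
position: [0.592, 0.0155, 0.0269]
ee_rot: [2.033, 2.395, 0.002]
force: [-1.7, 1.4, 5.9]
width: 0.577
gripper_force: 25.0
t 35.65 pos [0.592  0.0155 0.0269] slide [ 0.002  -0.0014 -0.0005] dr [ 0.007 -0.005  0.028] F [-1.7  1.4  5.9] w 0.577
```

```bash
python3 -m pendant '{"slide":[[0,0,0],[0,0,0],[0,0,0],[0,0,0],[0,0,0],[0,0,0],[0,0,-0.06],[0,0,-0.14],[0,0,-0.14],[0,0,-0.14]],"dr":[[0,0,0],[0,0,0],[0,0,0],[0,0,0],[0,0,0],[0,0,0],[0,0,0],[0,0,0],[0,0,0],[0,0,0]],"claw":[1,1,1,1,1,1,1,1,1,1]}'
python3 -m pendant '{"slide":[[-0.04,-0.03,-0.14],[-0.1,-0.1,-0.1],[-0.12,-0.1,0],[-0.12,-0.1,0],[-0.12,-0.08,0],[-0.12,-0.08,0],[-0.12,-0.03,0],[-0.1,0,0],[-0.04,0,0],[0,0,0]],"dr":[[0,0,0],[0,0,0],[0,0,0],[0,0,0],[0,0,0],[0,0,0],[0,0,0],[0,0,0],[0,0,0],[0,0,0]],"claw":[1,1,1,1,1,1,1,1,1,1]}'
python3 - <<'E'
from h import *
go(.4734,-.2345,.0738,.16)
a=arm.get_image('top')[:,:,::-1].copy();s=arm.get_image('scene')[:,:,::-1].copy()
cv2.imwrite('pics/top2.png',cv2.resize(np.hstack([a[150:250,250:370],s[235:335,280:400]]),None,fx=3,fy=3))
E
```

```text
clock: 36.65
position: [0.5914, 0.015, 0.1718]
ee_rot: [-2.033, -2.395, 0.001]
force: [0.4, 0.4, -0.1]
width: 1.0
gripper_force: 0.0
clock: 37.65
position: [0.4813, -0.2708, 0.2411]
ee_rot: [2.036, 2.392, -0.001]
force: [0.6, 0.4, 0.9]
width: 1.001
gripper_force: 0.0
t 37.65 pos [ 0.4813 -0.2708  0.2411] slide [ 0.1241 -0.0064  0.5576] dr [-0.004  0.006  0.003] F [0.6 0.4 0.9] w 1.001
```

View pics/top2.png

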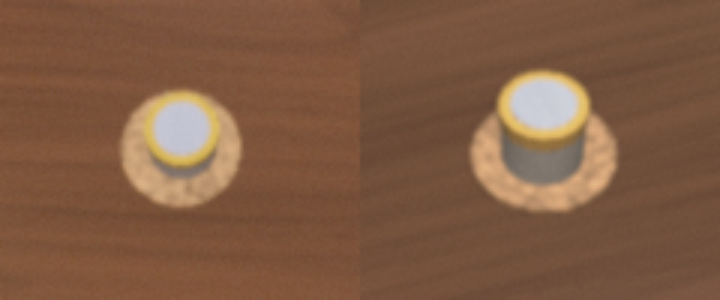

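The tack tin stands upright on the mat: lid centre (181,128) on the mat (181,149) in the top crop, with the offset expected from its height. I'll check that numerically while moving over the square tin.

```bash
python3 -m pendant '{"slide":[[0.12,-0.006,0],[0,0,0.08],[0,0,0.14],[0,0,0.11],[0,0,0.03],[0,0,0],[0,0,0],[0,0,0]],"dr":[[0,0,0],[0,0,0],[0,0,0],[0,0,0],[0,0,0],[0,0,0],[0,0,0],[0,0,0]],"claw":[1,1,1,1,1,1,1,1]}'
python3 -c "
from h import *
go(.4734,-.2345,.0738,.16)
c=arm.calibration('top');d=arm.calibration('scene')
print(plane(c,[(310.2,192.5)],.05),plane(d,[(341.2,269.8)],.05),tri(c,[(310.2,192.5)],d,[(341.2,269.8)]))"
```

```text
clock: 38.55
position: [0.4751, -0.2344, 0.1348]
ee_rot: [2.031, 2.394, 0.002]
force: [-0.6, 0.5, 0.1]
width: 1.001
gripper_force: 0.0
t 38.55 pos [ 0.4751 -0.2344  0.1348] slide [ 0.0008 -0.0061  0.2033] dr [0.021 0.009 0.029] F [-0.6  0.5  0.1] w 1.001
[[0.59191618 0.01408892 0.05      ]] [[0.59277066 0.01270749 0.05      ]] (array([0.59205716, 0.01357445, 0.04906768]), np.float64(0.0011273989106285224))
```

```bash
python3 -m pendant '{"slide":[[0,-0.003,0.06],[0,0,0.06],[0,0,0.05],[0,0,0.028],[0,0,0],[0,0,0],[0,0,0],[0,0,0],[0,0,0],[0,0,0]],"dr":[[0,0,0],[0,0,0],[0,0,0],[0,0,0],[0,0,0],[0,0,0],[0,0,0],[0,0,0],[0,0,0],[0,0,0]],"claw":[1,1,1,1,1,0,0,0,0,0]}' 25
python3 -c "
from h import *
go(.4734,-.2345,.0738,.16)"
python3 -m pendant '{"slide":[[0,0,0],[0,0,0],[0,0,0],[0,0,0],[0,0,-0.05],[0,0,-0.1],[0,0,-0.14],[0,0,-0.14],[0,0,-0.14],[0,0,0]],"dr":[[0,0,0],[0,0,0],[0,0,0],[0,0,0],[0,0,0],[0,0,0],[0,0,0],[0,0,0],[0,0,0],[0,0,0]],"claw":[0,0,0,0,0,0,0,0,0,0]}' 25
python3 -c "
from h import *
go(.4338,.258,.0745,.157)"
```

```text
clock: 39.55
position: [0.4732, -0.2343, 0.074]
ee_rot: [2.033, 2.395, 0.0]
force: [0.3, -0.3, 0.1]
width: 0.615
gripper_force: 0.0
t 39.55 pos [ 0.4732 -0.2343  0.074 ] slide [-0.0008  0.0006  0.0007] dr [0.003 0.    0.026] F [ 0.3 -0.3  0.1] w 0.615
clock: 40.55
position: [0.4751, -0.236, 0.2494]
ee_rot: [2.029, 2.389, 0.005]
force: [0.5, -1.2, -3.2]
width: 0.517
gripper_force: 24.9
t 40.55 pos [ 0.4751 -0.236   0.2494] slide [1.649  0.1265 0.5785] dr [0.059 0.028 0.047] F [ 0.5 -1.2 -3.2] w 0.517
```

```bash
python3 -m pendant '{"slide":[[0.05,0.01,0],[0.1,0.013,0],[0.13,0.013,0],[0.14,0.013,0],[0.14,0.013,0],[0.14,0.013,0],[0.14,0.013,0],[0.14,0.013,0],[0.14,0.013,0],[0.14,0.01,0]],"dr":[[0,0,0],[0,0,0],[0,0,0],[0,0,0],[0,0,0],[0,0,0],[0,0,0],[0,0,0],[0,0,0],[0,0,0]],"claw":[0,0,0,0,0,0,0,0,0,0]}'
python3 -m pendant '{"slide":[[0.13,0,0],[0.11,0,0],[0.09,0,0],[0.04,0,0],[0,0,0],[0,0,0],[0,0,0]],"dr":[[0,0,0],[0,0,0],[0,0,0],[0,0,0],[0,0,0],[0,0,0],[0,0,0]],"claw":[0,0,0,0,0,0,0]}'
python3 -c "
from h import *
go(.4338,.258,.0745,.157)"
```

```text
clock: 41.55
position: [0.4471, 0.1462, 0.2435]
ee_rot: [-2.032, -2.395, 0.003]
force: [0.5, 0.0, -3.3]
width: 0.52
gripper_force: 24.9
clock: 42.25
position: [0.4307, 0.2524, 0.2445]
ee_rot: [2.036, 2.392, -0.001]
force: [0.2, -0.7, -3.5]
width: 0.518
gripper_force: 24.9
t 42.25 pos [0.4307 0.2524 0.2445] slide [0.0171 0.0134 0.5668] dr [-0.004  0.006  0.031] F [ 0.2 -0.7 -3.5] w 0.518
```

```bash
python3 -m pendant '{"slide":[[0.017,0.012,0.05],[0,0,0.1],[0,0,0.12],[0,0,0.11],[0,0,0.06],[0,0,0.03],[0,0,0],[0,0,0],[0,0,0],[0,0,0]],"dr":[[0,0,0],[0,0,0],[0,0,0],[0,0,0],[0,0,0],[0,0,0],[0,0,0],[0,0,0],[0,0,0],[0,0,0]],"claw":[0,0,0,0,0,0,0,0,0,0]}'
python3 -c "
from h import *
go(.4338,.258,.0745,.157)"
```

```text
clock: 43.25
position: [0.4337, 0.2603, 0.1048]
ee_rot: [2.033, 2.395, 0.003]
force: [-0.1, 0.6, -3.4]
width: 0.521
gripper_force: 24.9
t 43.25 pos [0.4337 0.2603 0.1048] slide [-0.0076 -0.001   0.1009] dr [ 0.013 -0.009  0.051] F [-0.1  0.6 -3.4] w 0.521
```

```bash
python3 -m pendant '{"slide":[[-0.006,0,0.03],[0,0,0.03],[0,0,0.02],[0,0,0.012],[0,0,0],[0,0,0]],"dr":[[0,0,0],[0,0,0],[0,0,0],[0,0,0],[0,0,0],[0,0,0]],"claw":[0,0,0,0,0,0]}'
python3 -c "
from h import *
go(.4338,.258,.0745,.157)"
```

```text
clock: 43.85
position: [0.4334, 0.2581, 0.0761]
ee_rot: [2.033, 2.395, -0.0]
force: [0.2, -0.7, -3.2]
width: 0.525
gripper_force: 24.9
t 43.85 pos [0.4334 0.2581 0.0761] slide [-0.0004  0.0012  0.0054] dr [-0.001  0.001  0.05 ] F [ 0.2 -0.7 -3.2] w 0.525
```

```bash
python3 -m pendant '{"slide":[[0,0,0.003],[0,0,0],[0,0,0],[0,0,0],[0,0,0],[0,0,0],[0,0,0],[0,0,-0.06],[0,0,-0.14],[0,0,-0.14]],"dr":[[0,0,0],[0,0,0],[0,0,0],[0,0,0],[0,0,0],[0,0,0],[0,0,0],[0,0,0],[0,0,0],[0,0,0]],"claw":[0,1,1,1,1,1,1,1,1,1]}'
python3 -m pendant '{"slide":[[0,0,-0.14],[0,0,-0.08],[-0.1,0.008,0],[-0.14,0.01,0],[-0.14,0.01,0],[-0.14,0.01,0],[-0.14,0.01,0],[-0.14,0.01,0],[-0.14,0.01,0],[-0.14,0.01,0]],"dr":[[0,0,0.58],[0,0,0.58],[0,0,0],[0,0,0],[0,0,0],[0,0,0],[0,0,0],[0,0,0],[0,0,0],[0,0,0]],"claw":[1,1,1,1,1,1,1,1,1,1]}'
python3 -m pendant '{"slide":[[-0.14,0,0],[-0.14,0,0],[-0.14,0,0],[-0.14,0,0],[-0.11,0,0],[-0.08,0,0],[-0.03,0,0],[0,0,0],[0,0,0]],"dr":[[0,0,0],[0,0,0],[0,0,0],[0,0,0],[0,0,0],[0,0,0],[0,0,0],[0,0,0],[0,0,0]],"claw":[1,1,1,1,1,1,1,1,1]}'
python3 -c "
from h import *
go(.467,-.3048,.0753,.02)"
```

```text
clock: 44.85
position: [0.4329, 0.2575, 0.178]
ee_rot: [2.033, 2.395, -0.003]
force: [0.9, 0.1, 0.4]
width: 0.998
gripper_force: 0.0
clock: 45.85
position: [0.4643, -0.0669, 0.2435]
ee_rot: [2.194, 2.248, 0.001]
force: [0.5, -0.4, 0.2]
width: 0.996
gripper_force: 0.0
clock: 46.75
position: [0.4703, -0.2979, 0.2431]
ee_rot: [-2.193, -2.248, -0.001]
force: [0.8, -1.2, -0.6]
width: 1.0
gripper_force: 0.0
t 46.75 pos [ 0.4703 -0.2979  0.2431] slide [-0.0234 -0.0115  0.5592] dr [-0.002 -0.008  0.04 ] F [ 0.8 -1.2 -0.6] w 1.0
```

```bash
python3 -m pendant '{"slide":[[-0.022,-0.014,0],[0,0,0.08],[0,0,0.14],[0,0,0.11],[0,0,0.03],[0,0,0],[0,0,0],[0,0,0]],"dr":[[0,0,0.04],[0,0,0],[0,0,0],[0,0,0],[0,0,0],[0,0,0],[0,0,0],[0,0,0]],"claw":[1,1,1,1,1,1,1,1]}'
python3 -c "
from h import *
go(.467,-.3048,.0753,.02)"
```

```text
clock: 47.55
position: [0.4671, -0.3065, 0.137]
ee_rot: [2.198, 2.241, 0.002]
force: [0.5, -0.4, 0.1]
width: 1.001
gripper_force: 0.0
t 47.55 pos [ 0.4671 -0.3065  0.137 ] slide [ 0.006  -0.0008  0.2058] dr [ 0.022  0.01  -0.006] F [ 0.5 -0.4  0.1] w 1.001
```

```bash
python3 -m pendant '{"slide":[[0.004,0,0.06],[0,0,0.06],[0,0,0.05],[0,0,0.029],[0,0,0],[0,0,0],[0,0,0],[0,0,0],[0,0,0],[0,0,0]],"dr":[[0,0,0],[0,0,0],[0,0,0],[0,0,0],[0,0,0],[0,0,0],[0,0,0],[0,0,0],[0,0,0],[0,0,0]],"claw":[1,1,1,1,1,0,0,0,0,0]}' 25
python3 -c "
from h import *
go(.467,-.3048,.0753,.02)"
python3 -m pendant '{"slide":[[0,0,0],[0,0,0],[0,0,0],[0,0,0],[0,0,-0.05],[0,0,-0.1],[0,0,-0.14],[0,0,-0.14],[0,0,-0.14],[0,0,0]],"dr":[[0,0,0],[0,0,0],[0,0,0],[0,0,0],[0,0,0],[0,0,0],[0,0,0],[0,0,0],[0,0,0],[0,0,0]],"claw":[0,0,0,0,0,0,0,0,0,0]}' 25
python3 -c "
from h import *
go(.4313,.3253,.0764,.02)"
```

```text
clock: 48.55
position: [0.4662, -0.3047, 0.0758]
ee_rot: [2.2, 2.242, 0.0]
force: [0.3, 0.4, 0.2]
width: 0.617
gripper_force: 0.0
t 48.55 pos [ 0.4662 -0.3047  0.0758] slide [-0.0005  0.0026  0.0017] dr [ 0.003  0.    -0.007] F [0.3 0.4 0.2] w 0.617
clock: 49.55
position: [0.4676, -0.307, 0.2527]
ee_rot: [2.195, 2.235, 0.004]
force: [0.1, -0.2, -2.9]
width: 0.476
gripper_force: 25.0
t 49.55 pos [ 0.4676 -0.307   0.2527] slide [ 2.1119 -0.0876  0.5785] dr [ 0.065  0.033 -0.016] F [ 0.1 -0.2 -2.9] w 0.476
```

```bash
python3 -m pendant '{"slide":[[0.05,-0.009,0],[0.1,-0.009,0],[0.13,-0.009,0],[0.14,-0.009,0],[0.14,-0.009,0],[0.14,-0.009,0],[0.14,-0.009,0],[0.14,-0.009,0],[0.14,-0.009,0],[0.14,0,0]],"dr":[[0,0,0],[0,0,0],[0,0,0],[0,0,0],[0,0,0],[0,0,0],[0,0,0],[0,0,0],[0,0,0],[0,0,0]],"claw":[0,0,0,0,0,0,0,0,0,0]}'
python3 -m pendant '{"slide":[[0.14,0,0],[0.14,0,0],[0.14,0,0],[0.14,0,0],[0.12,0,0],[0.1,0,0],[0.05,0,0],[0,0,0],[0,0,0],[0,0,0]],"dr":[[0,0,0],[0,0,0],[0,0,0],[0,0,0],[0,0,0],[0,0,0],[0,0,0],[0,0,0],[0,0,0],[0,0,0]],"claw":[0,0,0,0,0,0,0,0,0,0]}'
python3 -c "
from h import *
go(.4313,.3253,.0764,.02)"
```

```text
clock: 50.55
position: [0.4332, 0.074, 0.2466]
ee_rot: [-2.2, -2.242, 0.001]
force: [0.9, -0.1, -3.6]
width: 0.476
gripper_force: 25.0
clock: 51.55
position: [0.4301, 0.3198, 0.2466]
ee_rot: [2.202, 2.24, -0.001]
force: [0.3, -1.1, -3.1]
width: 0.472
gripper_force: 25.0
t 51.55 pos [0.4301 0.3198 0.2466] slide [0.0186 0.0043 0.5675] dr [-0.001  0.006 -0.027] F [ 0.3 -1.1 -3.1] w 0.472
```

```bash
python3 -m pendant '{"slide":[[0.018,0.002,0.05],[0,0,0.1],[0,0,0.12],[0,0,0.11],[0,0,0.06],[0,0,0.03],[0,0,0],[0,0,0],[0,0,0],[0,0,0]],"dr":[[0,0,0],[0,0,0],[0,0,0],[0,0,0],[0,0,0],[0,0,0],[0,0,0],[0,0,0],[0,0,0],[0,0,0]],"claw":[0,0,0,0,0,0,0,0,0,0]}'
python3 -c "
from h import *
go(.4313,.3253,.0764,.02)"
```

```text
clock: 52.55
position: [0.4308, 0.3276, 0.1066]
ee_rot: [-2.2, -2.242, -0.003]
force: [0.3, -0.3, -2.8]
width: 0.475
gripper_force: 25.0
t 52.55 pos [0.4308 0.3276 0.1066] slide [-0.0078  0.0013  0.1008] dr [ 0.011 -0.012 -0.007] F [ 0.3 -0.3 -2.8] w 0.475
```

```bash
python3 -m pendant '{"slide":[[-0.006,0,0.03],[0,0,0.03],[0,0,0.02],[0,0,0.013],[0,0,0],[0,0,0]],"dr":[[0,0,0],[0,0,0],[0,0,0],[0,0,0],[0,0,0],[0,0,0]],"claw":[0,0,0,0,0,0]}'
python3 -c "
from h import *
go(.4313,.3253,.0767,.02)"
```

```text
clock: 53.15
position: [0.4303, 0.3253, 0.0776]
ee_rot: [2.2, 2.243, -0.0]
force: [0.1, 0.1, -2.4]
width: 0.476
gripper_force: 25.0
t 53.15 pos [0.4303 0.3253 0.0776] slide [-0.0001  0.0033  0.0029] dr [-0.002  0.002 -0.007] F [ 0.1  0.1 -2.4] w 0.476
```

```bash
python3 -m pendant '{"slide":[[0,0,0.003],[0,0,0],[0,0,0],[0,0,0],[0,0,0],[0,0,0],[0,0,0],[0,0,-0.06],[0,0,-0.14],[0,0,-0.14]],"dr":[[0,0,0],[0,0,0],[0,0,0],[0,0,0],[0,0,0],[0,0,0],[0,0,0],[0,0,0],[0,0,0],[0,0,0]],"claw":[0,1,1,1,1,1,1,1,1,1]}'
python3 -m pendant '{"slide":[[0,0,-0.14],[-0.05,0,-0.08],[-0.1,0.006,0],[-0.14,0.006,0],[-0.14,0.006,0],[-0.14,0.006,0],[-0.14,0.006,0],[-0.14,0.006,0],[-0.14,0.006,0],[-0.14,0.006,0]],"dr":[[0,0,0],[0,0,0],[0,0,0],[0,0,0],[0,0,0],[0,0,0],[0,0,0],[0,0,0],[0,0,0],[0,0,0]],"claw":[1,1,1,1,1,1,1,1,1,1]}'
python3 -m pendant '{"slide":[[-0.14,0,0],[-0.14,0,0],[-0.14,0,0],[-0.14,0,0],[-0.14,0,0],[-0.14,0,0],[-0.12,0,0],[-0.1,0,0],[-0.08,0,0],[-0.03,0,0]],"dr":[[0,0,0],[0,0,0],[0,0,0],[0,0,0],[0,0,0],[0,0,0],[0,0,0],[0,0,0],[0,0,0],[0,0,0]],"claw":[1,1,1,1,1,1,1,1,1,1]}'
python3 -m pendant '{"slide":[[0,0,0],[0,0,0]],"dr":[[0,0,0],[0,0,0]],"claw":[1,1]}'
python3 -c "
from h import *
go(.4599,-.3726,.0748,.02)"
```

```text
clock: 54.15
position: [0.4298, 0.3247, 0.1795]
ee_rot: [2.2, 2.242, -0.003]
force: [1.1, 1.3, 0.1]
width: 0.998
gripper_force: 0.0
clock: 55.15
position: [0.451, -0.015, 0.245]
ee_rot: [-2.2, -2.243, -0.001]
force: [0.7, -0.1, 0.3]
width: 1.0
gripper_force: 0.0
clock: 56.15
position: [0.457, -0.3669, 0.2448]
ee_rot: [2.203, 2.239, -0.002]
force: [0.5, 0.3, -0.2]
width: 1.0
gripper_force: 0.0
clock: 56.35
position: [0.4581, -0.3631, 0.2446]
ee_rot: [-2.199, -2.243, -0.001]
force: [0.4, 0.7, 0.3]
width: 0.999
gripper_force: 0.0
t 56.35 pos [ 0.4581 -0.3631  0.2446] slide [-0.0325  0.0055  0.5659] dr [-0.002 -0.009 -0.002] F [0.4 0.7 0.3] w 0.999
```

```bash
python3 -m pendant '{"slide":[[-0.03,0.002,0],[0,0,0.08],[0,0,0.14],[0,0,0.11],[0,0,0.03],[0,0,0],[0,0,0],[0,0,0]],"dr":[[0,0,0],[0,0,0],[0,0,0],[0,0,0],[0,0,0],[0,0,0],[0,0,0],[0,0,0]],"claw":[1,1,1,1,1,1,1,1]}'
python3 -c "
from h import *
go(.4599,-.3726,.0748,.02)"
```

```text
clock: 57.15
position: [0.4596, -0.374, 0.1386]
ee_rot: [2.198, 2.241, 0.001]
force: [-0.1, -0.6, 0.3]
width: 1.001
gripper_force: 0.0
t 57.15 pos [ 0.4596 -0.374   0.1386] slide [0.0051 0.0006 0.2127] dr [ 0.02   0.013 -0.005] F [-0.1 -0.6  0.3] w 1.001
```

```bash
python3 -m pendant '{"slide":[[0.003,0,0.06],[0,0,0.06],[0,0,0.055],[0,0,0.03],[0,0,0],[0,0,0],[0,0,0],[0,0,0],[0,0,0],[0,0,0]],"dr":[[0,0,0],[0,0,0],[0,0,0],[0,0,0],[0,0,0],[0,0,0],[0,0,0],[0,0,0],[0,0,0],[0,0,0]],"claw":[1,1,1,1,1,0,0,0,0,0]}' 25
python3 -c "
from h import *
go(.4599,-.3726,.0748,.02)"
python3 -m pendant '{"slide":[[0,0,0],[0,0,0],[0,0,0],[0,0,0],[0,0,-0.05],[0,0,-0.1],[0,0,-0.14],[0,0,-0.14],[0,0,-0.14],[0,0,0]],"dr":[[0,0,0],[0,0,0],[0,0,0],[0,0,0],[0,0,0],[0,0,0],[0,0,0],[0,0,0],[0,0,0],[0,0,0]],"claw":[0,0,0,0,0,0,0,0,0,0]}' 25
python3 -c "
from h import *
go(.4318,.394,.0762,.02)"
```

```text
clock: 58.15
position: [0.4588, -0.3724, 0.0755]
ee_rot: [2.2, 2.242, 0.0]
force: [0.3, -0.9, 1.1]
width: 0.615
gripper_force: 0.0
t 58.15 pos [ 0.4588 -0.3724  0.0755] slide [-0.0008  0.0037  0.0024] dr [ 0.003  0.001 -0.007] F [ 0.3 -0.9  1.1] w 0.615
clock: 59.15
position: [0.4599, -0.375, 0.2527]
ee_rot: [2.195, 2.235, 0.002]
force: [0.0, -0.6, -2.4]
width: 0.493
gripper_force: 25.0
t 59.15 pos [ 0.4599 -0.375   0.2527] slide [ 2.5676 -0.0514  0.5745] dr [ 0.061  0.044 -0.015] F [ 0.  -0.6 -2.4] w 0.493
```

```bash
python3 -m pendant '{"slide":[[0.05,-0.005,0],[0.1,-0.005,0],[0.13,-0.005,0],[0.14,-0.005,0],[0.14,-0.005,0],[0.14,-0.005,0],[0.14,-0.005,0],[0.14,-0.005,0],[0.14,-0.005,0],[0.14,-0.005,0]],"dr":[[0,0,0],[0,0,0],[0,0,0],[0,0,0],[0,0,0],[0,0,0],[0,0,0],[0,0,0],[0,0,0],[0,0,0]],"claw":[0,0,0,0,0,0,0,0,0,0]}'
python3 -m pendant '{"slide":[[0.14,0,0],[0.14,0,0],[0.14,0,0],[0.14,0,0],[0.14,0,0],[0.14,0,0],[0.14,0,0],[0.13,0,0],[0.1,0,0],[0.07,0,0]],"dr":[[0,0,0],[0,0,0],[0,0,0],[0,0,0],[0,0,0],[0,0,0],[0,0,0],[0,0,0],[0,0,0],[0,0,0]],"claw":[0,0,0,0,0,0,0,0,0,0]}'
python3 -m pendant '{"slide":[[0.02,0,0],[0,0,0],[0,0,0]],"dr":[[0,0,0],[0,0,0],[0,0,0]],"claw":[0,0,0]}'
python3 -c "
from h import *
go(.4318,.394,.0765,.02)"
```

```text
clock: 60.15
position: [0.4354, 0.0067, 0.2463]
ee_rot: [-2.2, -2.242, -0.0]
force: [0.3, 0.3, -2.2]
width: 0.494
gripper_force: 25.0
clock: 61.15
position: [0.428, 0.3913, 0.2457]
ee_rot: [-2.198, -2.245, 0.002]
force: [-0.4, 0.9, -1.9]
width: 0.494
gripper_force: 25.0
clock: 61.45
position: [0.4293, 0.3935, 0.2463]
ee_rot: [2.201, 2.24, -0.001]
force: [0.7, -0.6, -1.9]
width: 0.494
gripper_force: 25.0
t 61.45 pos [0.4293 0.3935 0.2463] slide [0.0022 0.0083 0.5659] dr [-0.001  0.009 -0.021] F [ 0.7 -0.6 -1.9] w 0.494
```

```bash
python3 -m pendant '{"slide":[[0.002,0.006,0.05],[0,0,0.1],[0,0,0.12],[0,0,0.11],[0,0,0.06],[0,0,0.03],[0,0,0],[0,0,0],[0,0,0],[0,0,0]],"dr":[[0,0,0],[0,0,0],[0,0,0],[0,0,0],[0,0,0],[0,0,0],[0,0,0],[0,0,0],[0,0,0],[0,0,0]],"claw":[0,0,0,0,0,0,0,0,0,0]}'
python3 -c "
from h import *
go(.4318,.394,.0765,.02)"
```

```text
clock: 62.45
position: [0.4313, 0.3963, 0.1064]
ee_rot: [-2.2, -2.242, -0.003]
force: [-0.7, -1.1, -1.7]
width: 0.496
gripper_force: 25.0
t 62.45 pos [0.4313 0.3963 0.1064] slide [-0.0078  0.0015  0.0996] dr [ 0.01  -0.012 -0.007] F [-0.7 -1.1 -1.7] w 0.496
```

```bash
python3 -m pendant '{"slide":[[-0.006,0.001,0.03],[0,0,0.03],[0,0,0.02],[0,0,0.014],[0,0,0],[0,0,0]],"dr":[[0,0,0],[0,0,0],[0,0,0],[0,0,0],[0,0,0],[0,0,0]],"claw":[0,0,0,0,0,0]}'
python3 -c "
from h import *
go(.4318,.394,.0765,.02)"
```

```text
clock: 63.05
position: [0.4311, 0.394, 0.0769]
ee_rot: [2.2, 2.242, -0.001]
force: [0.1, 0.5, -1.9]
width: 0.498
gripper_force: 25.0
t 63.05 pos [0.4311 0.394  0.0769] slide [-0.0001  0.0025  0.0012] dr [-0.002  0.003 -0.008] F [ 0.1  0.5 -1.9] w 0.498
```

Release, lift and back off toward the middle, then check everything.

```bash
python3 -m pendant '{"slide":[[0,0,0.002],[0,0,0],[0,0,0],[0,0,0],[0,0,0],[0,0,0],[0,0,0],[0,0,-0.06],[0,0,-0.14],[0,0,-0.14]],"dr":[[0,0,0],[0,0,0],[0,0,0],[0,0,0],[0,0,0],[0,0,0],[0,0,0],[0,0,0],[0,0,0],[0,0,0]],"claw":[0,1,1,1,1,1,1,1,1,1]}'
python3 -m pendant '{"slide":[[0,0,-0.14],[0,0,-0.14],[-0.05,0,-0.1],[-0.1,0,-0.05],[-0.13,0,0],[-0.1,0,0],[-0.07,0,0],[0,0,0],[0,0,0],[0,0,0]],"dr":[[0,0,0],[0,0,0],[0,0,0],[0,0,0],[0,0,0],[0,0,0],[0,0,0],[0,0,0],[0,0,0],[0,0,0]],"claw":[1,1,1,1,1,1,1,1,1,1]}'
python3 - <<'E'
from h import *
go(.43,.258,.33,.02)
c=arm.calibration("wrist");I=arm.get_image("wrist")[:,:,::-1].copy();np.save("w3.npy",c,allow_pickle=True);cv2.imwrite("pics/w3.png",I)
J=cv2.imread("pics/w1.png")
S=arm.get_image("scene")[:,:,::-1]
cv2.imwrite("pics/w3c.png",np.vstack([np.hstack([J[:290,170:470],I[:290,170:470]]),np.hstack([cv2.imread("pics/scene0.png")[100:320,280:580],S[100:320,280:580]])]))
E
```

```text
clock: 64.05
position: [0.4306, 0.3935, 0.1791]
ee_rot: [2.2, 2.242, -0.003]
force: [0.7, 2.0, 0.2]
width: 1.002
gripper_force: 0.0
clock: 65.05
position: [0.4334, 0.2604, 0.3073]
ee_rot: [-2.198, -2.244, 0.0]
force: [-0.6, -0.0, 0.8]
width: 1.001
gripper_force: 0.0
t 65.05 pos [0.4334 0.2604 0.3073] slide [-0.0079 -0.0116 -0.0756] dr [-0.001 -0.001  0.006] F [-0.6 -0.   0.8] w 1.001
```

View pics/w3c.png

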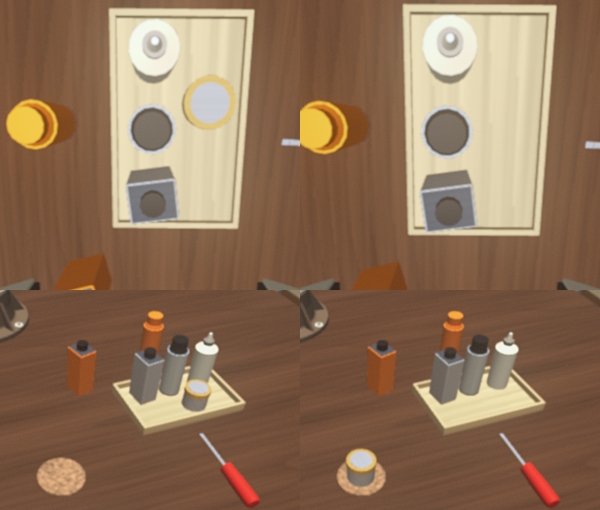

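The before (left) and after (right) views match: glue, spray and tin stand at the same spots in the caddy, upright. The tack tin is on the mat at (360,468) and the screwdriver hasn't moved. A quick number check, then I'll hand in.

Run:
```python
from h import *
c=np.load("w3.npy",allow_pickle=True).item();h=cv2.cvtColor(cv2.imread("pics/w3.png"),cv2.COLOR_BGR2HSV)
ok=True
for n,lo,hi,r,z,t in (("glue",(15,8,215),(45,34,255),(290,10,350,82),.101,(.432,.394)),("spray",(95,5,120),(135,90,255),(290,100,350,162),.110,(.4315,.325))):
    p=plane(c,[cv2.minEnclosingCircle(np.vstack(blobs(cv2.inRange(h,lo,hi),r,4)))[0]],z)[0,:2];e=np.linalg.norm(p-t);print(n,p,e);ok&=e<.008
p=plane(c,[(170+148.5,211)],.126)[0,:2];print("tincap",p);ok&=np.linalg.norm(p-(.4348,.2588))<.008
print(ok)
if ok: print(arm.sign_off())
```

```text
glue [0.4315547 0.3942674] 0.000519417376841225
spray [0.43135515 0.32516981] 0.00022320090516474638
tincap [0.43404665 0.25952936]
True
the job is handed in; nothing more can be done
None
```

The job is done and handed in at about 65 s: the tack tin is about 2 mm off the centre of the cork mat, the glue bottle, spray can and square tin are back upright within about 1 mm of where they started, and my moves kept clear of the screwdriver and the mug.

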